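# Clear the jammed block from the clay extruder barrel

### The job

A wooden block is jammed in the leaning steel barrel of the clay extruder. Take the wooden rammer from its rack, push the block out of the barrel's lower end from above with it so that the block drops into the catch tray, then hang the rammer upright in its rack again. Touch the block only with the rammer, and leave the crockery and the rolling pin on the table where they are.

Things in the scene. Friction and masses are not known exactly. Their poses are not given: they have to be found in the camera images.
- barrel: Square steel tube, 52 mm outside, 44 mm inside, 110 mm long, fixed in a plywood cradle, leaning 35 degrees from vertical, upper end nearer the robot. Origin: centre of the LOWER mouth, 100 mm above the table; z runs up the tube's axis, y is level. A 16 mm slot runs down its upper (+x) side. Rubber strips on the y walls (4 to 74 mm above the lower mouth) grip the block; 38 mm apart when it is out.
- barrel_upper_mouth (a point): Centre of the barrel's upper mouth (z = 110 mm in the barrel's frame), where the rammer goes in; 190 mm above the table. Axes as the barrel's. The cradle's cheeks stay below it.
- block: Jammed wooden block, 40 x 40 x 55 mm, long axis z along the barrel; origin at its centre. At the start its upper end is 43 mm below the upper mouth, its lower end 12 mm inside the lower mouth. The strips hold it with about 8 to 20 N. Pushed until its upper end is at or just past the lower mouth (rammer tip 110 to 120 mm inside the upper mouth) it drops into the tray.
- rammer: Loose wooden rammer, 160 g: round handle 46 mm across and 65 mm long, below it a round shaft 24 mm across and 130 mm long. Origin at the centre of the handle, where it is grasped; z runs from tip to handle. It hangs upright in the rack, the handle's flat shoulder (32.5 mm below the origin) on the fork, its origin then 182.5 mm above the table.
- rammer_tip (a point): Centre of the flat end of the rammer's shaft, 162.5 mm below its origin along its z axis.
- rack: Fixed plywood rack; origin on the table under its middle. Two level prongs along its x axis, tops 150 mm above the table, with a 32 mm gap between them. The gap is open at the -x end (x = -48 mm) and closed by a post at x = +34 mm, whose top is below the prongs' tops. The rammer's place is at x about -12 mm, y = 0; nothing stands above the prongs.
- tray_floor (a point): Centre of the floor of the catch tray under the barrel's lower mouth, 12 mm above the table; inside 143 mm along x by 126 mm along y, walls 40 mm high. Fixed to the cradle; x points away from the barrel.
- cup: Bystander: loose terracotta cup, 72 mm wide, 75 mm high; origin at the centre of its underside.
- mug: Bystander: loose white mug, 76 mm wide, 85 mm high, handle on +y; origin at the centre of its underside.
- rolling_pin: Bystander: loose wooden rolling pin lying along its x axis, 44 mm thick, 240 mm long; origin on the table under its middle.

How it is judged:
By the outcome, as a careful person would: the job done as asked, in the order asked, and still so for the second after the job is handed in, with the robot touching nothing.
It also fails if it takes over 51 s, if anything falls off the work surface, if the arm or the gripper's body presses on something with over 40 N, if the wrist force passes 120 N, or if a joint passes its speed limit or range.

### The arm

A 7-joint arm with a two-finger parallel gripper is mounted at the origin on the work surface. World frame = base frame: x ahead of the robot, y to its left, z up, the work surface at z = 0. Lengths are in mm, angles in rad, forces in N, time in s.
With the tool pointing down it reaches from about 425 to 1025 mm from the base axis. Payload 9.4 kg.
Tool frame: the origin (TCP) lies between the finger pads; the fingertips stand 19 mm ahead of it and the grasp point (between the pads) is the TCP; y points along the fingers, x is the direction in which the jaws open and shut, and the axes are right-handed (so a half turn about y gives the same grasp; the last joint's range is limited). The gripper opens to 93 mm and grips with 3 to 60 N. Pads are 15 mm wide; open, the fingers measure 128 mm over their backs; the gripper's body (75 mm by 188 mm) begins 65 mm behind the grasp point.
Start: joints at [1.254, 0.599, -0.003, 1.599, 0.002, 0.943, -0.08], TCP at [172.184, -704.256, 237.618] pointing down, gripper open.
Joint ranges: [-2.57, 2.57], [-0.35, 1.97], [-1.29, 1.29], [0.11, 2.56], [-1.05, 4.19], [0.11, 1.86], [-2.63, 2.63]. Speed limits (rad/s): [2.22, 2.22, 3.01, 3.01, 3.14, 3.14, 3.14].

### API

Orientations are given as a unit quaternion [w, x, y, z].
In Python, from bench import robot, eyes, job gives the robot as it stands.
- The arm moves only by the tool arm_command, never from a script. Its argument "commands" is a list of rows, each a list of 3 entries, a list of its own where there are three numbers: the closure, from 0 (fully open) to 1 (shut), then the shift along the tool's x, y, z in m, then the turn, a rotation vector about the tool's x, y, z in degrees. A call has 1 to 12 rows; each row shifts and turns the commanded pose from where the row before left it, along the tool's axes as they then stand; what a row does not reach is not made up. A row lasts 1/8 s, in which the tool goes at most 62.5 mm and 10.7 degrees, less where a joint would pass 70% of its speed; a pose out of reach is approached as far as the arm can. A call with a gripper value outside its range is refused whole. The fingers move at their own pace and stop on an object; "newtons" is the grip in N (left out, the last holds). Time passes only in rows, so rows that do not move let the fingers close. It gives the time, the measured TCP pose, the force and the opening at its end, in the units of the state.
- robot.sense(): the state, without advancing time (a new reading comes with each control period).
- eyes.capture(name): name is "scene" or "top" or "wrist"; returns the picture (480x640x3 uint8, blue, green, red); there is no depth.
- eyes.calibration(name): a dict with "fovy" (degrees; the focal length in pixels is half the picture's height over the tangent of half this angle, whatever the lens; pixels are square), "cx", "cy" (the principal point, pixels), "extrinsics" (4x4, takes a point from camera to world coordinates); the wrist camera has in their place "mount" (4x4, takes a point from camera to tool coordinates, whose origin is the TCP and whose axes are the tool frame's). Camera axes: x right, y up, looking along -z (the intrinsics and any distortion apply to the point x, -y, -z); pixel columns grow to the right and rows downward; lengths in mm; the calibration is good to about 2 mm. A picture is of the moment at which its call begins: read the wrist's pose just before it. calibration takes no time and is no camera call.
- job.hand_in(): hands the job in, once; it reports no verdict.
The state is a dict: "t": time; "joint_positions": joint angles; "joint_vel": joint speeds; "joint_torque": joint torques, N m; "eef_pos": TCP position; "eef_rot": TCP orientation; "ft_force": force on the tool from outside, world axes, zero at the start; "torque": the same for the moment, N m; "opening": finger opening in mm.
Only numpy, scipy, OpenCV 4.12 (cv2) and the standard library are available. Lean on these libraries where they do the work, as an engineer would, in place of code of your own. Each camera call takes 0.05 s, during which the arm holds its last target.

## Working session

There is one attempt and no reset: what is moved stays moved. The work goes in short steps, Python scripts to look and compute and a tool call to move; the robot and the scene stay as the last step left them, time stands still between calls to the robot, and variables do not carry over. Pictures are saved under pics/ and viewed, and the job is handed in when it is done.

Besides the shell and the picture viewer there is one more tool, called after "Call:" as name(argument=value, ...), one argument or row to a line, values as JSON. arm_command: Moves the arm, as the interface text tells. Its arguments: {"type":"object","properties":{"commands":{"type":"array","items":{"type":"array"}},"newtons":{"type":"number"}},"required":["commands"]}

```bash
ls; mkdir -p pics; python3 - <<'E'
from bench import robot, eyes, job
import cv2
print(robot.sense())
for n in ("scene","top","wrist"):
    cv2.imwrite(f"pics/{n}0.png",eyes.capture(n)); print(n,eyes.calibration(n))
E
```

```text
pics
{'t': 0.0, 'joint_positions': array([ 1.25429585,  0.60013445, -0.00255857,  1.60010678,  0.00180247,
        0.94286178, -0.07977591]), 'joint_vel': array([ 9.16953423e-05, -1.19381776e-04,  1.68774306e-03, -8.42724133e-04,
       -4.27942959e-04,  2.86161152e-04,  1.23698781e-03]), 'joint_torque': array([-2.98435098e-04, -7.65093184e+01,  1.49714839e+00, -2.52364433e+01,
       -5.23622171e-02,  1.67688215e-02,  1.48353015e-04]), 'eef_pos': array([ 172.08521905, -703.83061015,  236.7612208 ]), 'eef_rot': array([ 0.55652898, -0.55594665,  0.43702337, -0.43613001]), 'ft_force': array([ 0.47028381,  0.04443494, -0.27585272]), 'torque': array([ 0.03899797,  0.00257764, -0.00078798]), 'opening': 93.01657978420353}
scene {'fovy': 48.41199226398711, 'cx': 319.06547667501684, 'cy': 248.0987222880606, 'extrinsics': array([[ 1.11335957e-01, -8.64991899e-01,  4.89278366e-01,
         9.99695848e+02],
       [ 9.93710509e-01,  1.02839560e-01, -4.43108168e-02,
         6.67130595e+01],
       [-1.19886746e-02,  4.91134442e-01,  8.71001281e-01,
         9.22376158e+02],
       [ 0.00000000e
[... 242 characters left out ...]
e+02],
       [-9.99904752e-01, -6.06452957e-03,  1.23979049e-02,
         1.14451334e+02],
       [ 1.09823946e-02,  1.94438326e-01,  9.80853263e-01,
         1.02402455e+03],
       [ 0.00000000e+00,  0.00000000e+00,  0.00000000e+00,
         1.00000000e+00]])}
wrist {'fovy': 71.84198923853238, 'cx': 313.63765971954507, 'cy': 240.45005149017004, 'mount': array([[ 9.99999351e-01, -9.18392614e-04, -6.74289986e-04,
         1.77727236e-01],
       [-3.82030964e-04,  2.87279827e-01, -9.57846624e-01,
        -1.47297186e+02],
       [ 1.07338917e-03,  9.57846260e-01,  2.87279289e-01,
         7.94583016e+01],
       [ 0.00000000e+00,  0.00000000e+00,  0.00000000e+00,
         1.00000000e+00]])}
```

View pics.

View pics/scene0.png

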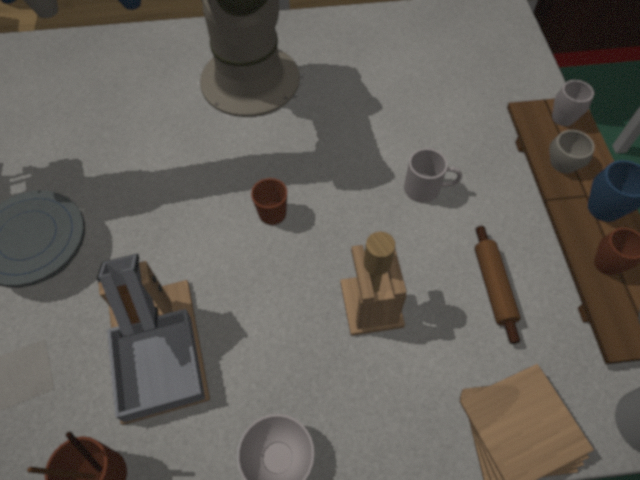

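View pics/top0.png

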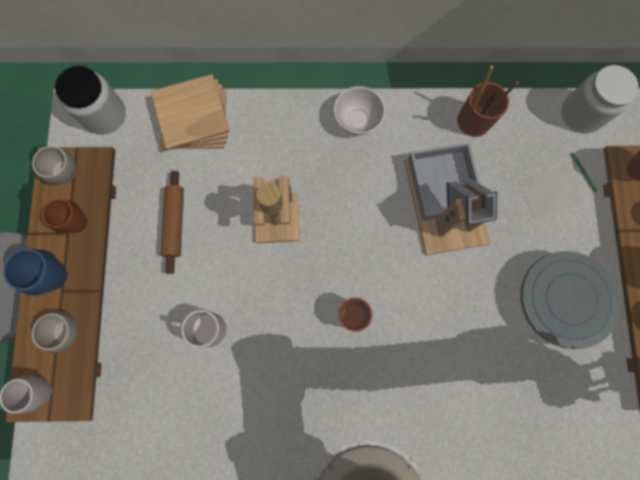

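View pics/wrist0.png

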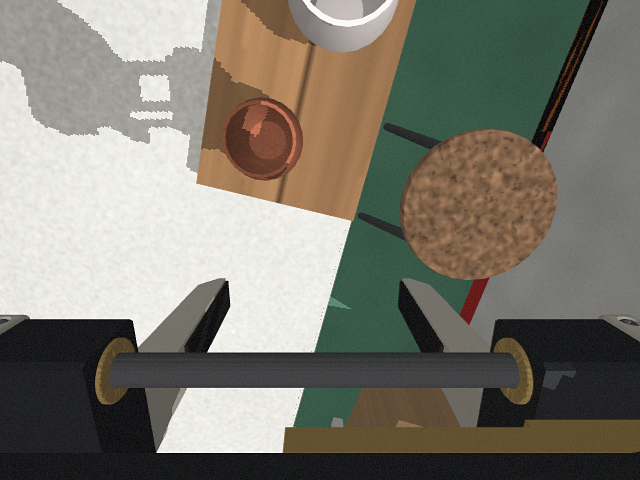

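```bash
cat > h.py <<'E'
import numpy as np, cv2
from scipy.spatial.transform import Rotation as R
from bench import robot, eyes, job
def Rq(q): return R.from_quat([q[1],q[2],q[3],q[0]])
def ray(cal,u,v,T=None):
    f=240/np.tan(np.radians(cal["fovy"])/2)
    d=np.array([(u-cal["cx"])/f,-(v-cal["cy"])/f,-1.])
    T=cal["extrinsics"] if T is None else T
    d=T[:3,:3]@d
    return T[:3,3],d/np.linalg.norm(d)
def plane(cal,u,v,z,T=None):
    o,d=ray(cal,u,v,T); return o+d*(z-o[2])/d[2]
def proj(cal,p,T=None):
    f=240/np.tan(np.radians(cal["fovy"])/2)
    T=cal["extrinsics"] if T is None else T
    q=T[:3,:3].T@(np.asarray(p)-T[:3,3])
    return np.array([cal["cx"]+f*q[0]/-q[2],cal["cy"]-f*q[1]/-q[2]])
def tri(r1,r2):
    (a,d),(b,e)=r1,r2
    s=np.linalg.lstsq(np.c_[d,-e],b-a,rcond=None)[0]
    p,q=a+d*s[0],b+e*s[1]; return (p+q)/2,np.linalg.norm(p-q)
def wristT(s,cal):
    T=np.eye(4);T[:3,:3]=Rq(s["eef_rot"]).as_matrix();T[:3,3]=s["eef_pos"]
    return T@cal["mount"]
E
python3 - <<'E'
from h import *
a=cv2.imread("pics/scene0.png");b=cv2.imread("pics/top0.png")
def crop(im,x,y,w,h,k): return cv2.resize(im[y:y+h,x:x+w],None,fx=k,fy=k,interpolation=cv2.INTER_CUBIC)
cv2.imwrite("pics/c1.png",crop(a,85,240,140,190,3))
cv2.imwrite("pics/c2.png",crop(b,400,130,120,130,4))
cv2.imwrite("pics/c3.png",np.hstack([crop(a,330,225,90,115,4),crop(b,230,160,90,115,4)]))
print(Rq(robot.sense()["eef_rot"]).as_matrix().round(3))
E
```

```text
[[ 0.238 -0.     0.971]
 [-0.971  0.001  0.238]
 [-0.001 -1.    -0.   ]]
```

View pics/c1.png

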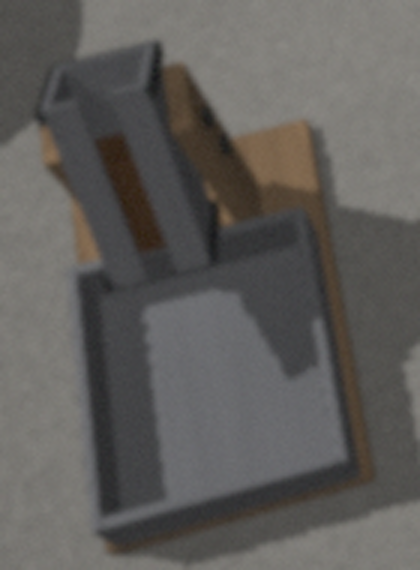

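View pics/c2.png

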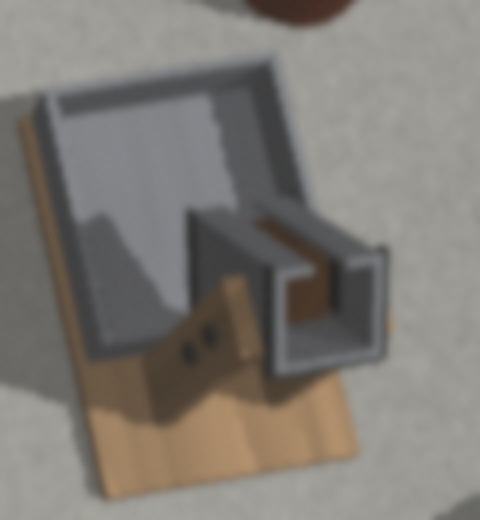

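View pics/c3.png

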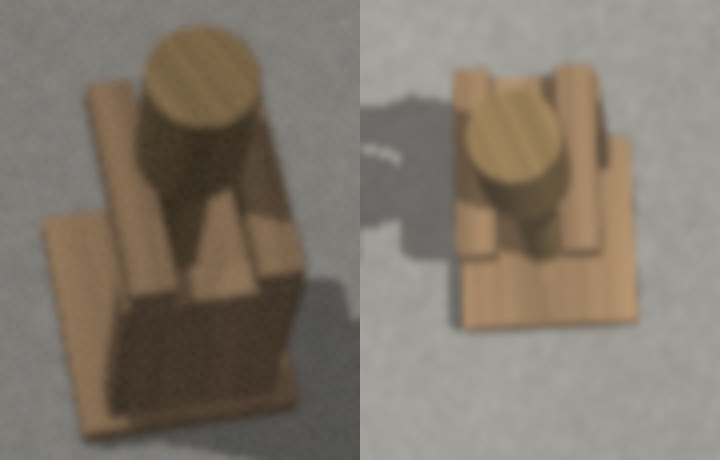

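```bash
python3 - <<'E'
from h import *
a=cv2.imread("pics/scene0.png");b=cv2.imread("pics/top0.png")
def crop(im,x,y,w,h,k): return cv2.resize(im[y:y+h,x:x+w],None,fx=k,fy=k,interpolation=cv2.INTER_CUBIC)
cv2.imwrite("pics/d1.png",np.hstack([crop(a,93,245,50,60,8),crop(b,455,180,50,60,8)]))
E
```

```text
(no output)
```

View pics/d1.png

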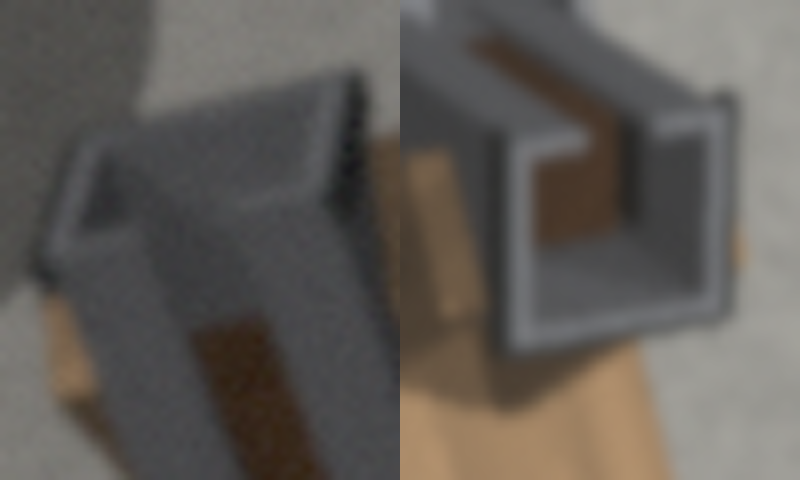

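```bash
python3 - <<'E'
from h import *
cs,ct=eyes.calibration("scene"),eyes.calibration("top")
S={'sl+':(133.6,269.4),'sl-':(99.5,276.2),'bk+':(136.1,254.4),'bk-':(104,262.5)}
T={'sl+':(468.5,196.9),'sl-':(495.6,193.1),'bk+':(469,224),'bk-':(495.2,219.4)}
P={}
for k in S:
    P[k],g=tri(ray(cs,*S[k]),ray(ct,*T[k])); print(k,P[k].round(1),g.round(1))
c=sum(P.values())/4; print("mouth c",c.round(1))
y=(P['sl+']-P['sl-']+P['bk+']-P['bk-'])/2; print("y",y.round(1),np.linalg.norm(y),np.degrees(np.arctan2(-y[0],y[1])))
x=(P['sl+']+P['sl-']-P['bk+']-P['bk-'])/2; print("x",x.round(1),np.linalg.norm(x))
# tray rim corners z=40+12?; scene c1 coords
for n,u,v in (('A',78,270),('B',308,212),('C',355,470),('D',98,528)):
    print(n,[plane(cs,85+u/3,240+v/3,z)[:2].round(1) for z in (40,52)])
for n,u,v in (('A',42,95),('B',275,58),('D',95,352)):
    print(n,[plane(ct,400+u/4,130+v/4,z)[:2].round(1) for z in (40,52)])
# rammer top circle by ellipse: z=215
print("ramtop scene",plane(cs,330+203/4,225+77/4,215).round(1))
print("ramtop top",plane(ct,230+(515-360)/4,160+135/4,215).round(1))
print("ramtri",tri(ray(cs,330+203/4,225+77/4),ray(ct,230+(515-360)/4,160+135/4)))
#rack prong corners z=150 : top
for n,u,v in (('openL+ ',457,256),('openR-',602,248),('clL',457,70),('clR',600,68)):
    print(n,plane(ct,230+(u-360)/4,160+v/4,150)[:2].round(1))
for n,u,v in (('openL- ',90,85),('closed-',128,305),('closed+',300,268)):
    print(n,plane(cs,330+u/4,225+v/4,150)[:2].round(1))
E
```

```text
sl+ [ 600.3 -179.8  204.8] 0.8
sl- [ 606.9 -230.2  206.8] 0.4
bk+ [ 555.7 -188.2  173.1] 0.9
bk- [ 564.5 -239.1  173.3] 0.4
mouth c [ 581.9 -209.3  189.5]
y [-7.7 50.7 -1. ] 51.26229959443946 8.614029891342303
x [43.5  8.7 32.6] 55.02214241182108
A [array([ 624.9, -269.4]), array([ 630. , -264.9])]
B [array([ 603.8, -135.7]), array([ 609.2, -132.9])]
C [array([ 760.3, -108.6]), array([ 763.5, -106.2])]
D [array([ 775.6, -246.9]), array([ 778.7, -242.7])]
A [array([ 756.6, -111.9]), array([ 751.5, -109.1])]
B [array([ 778.8, -248.3]), array([ 773.5, -243.8])]
D [array([ 603.6, -134.3]), array([ 600.4, -131.3])]
ramtop scene [606.7 196.9 215. ]
ramtop top [605.  195.5 215. ]
ramtri (array([605.70003472, 196.44633723, 213.15204421]), np.float64(1.5098239313832607))
openL+  [563.9 229.8]
openR- [567.6 158.3]
clL [660.5 231.7]
clR [661.2 159.6]
openL-  [568.9 161.6]
closed- [669.1 162.3]
closed+ [661.2 232.3]
```

Call:
arm_command(
  commands=[
    [0, [-0.035, -0.013, 0.045], [0, 0, 0]],
    [0, [-0.035, -0.013, 0.045], [0, 0, 0]],
    [0, [-0.035, -0.013, 0.045], [0, 0, 0]],
    [0, [-0.035, -0.013, 0.045], [0, 0, 0]],
    [0, [-0.035, -0.013, 0.045], [0, 0, 0]],
    [0, [-0.035, -0.013, 0.045], [0, 0, 0]],
    [0, [-0.035, -0.013, 0.045], [0, 0, 0]],
    [0, [-0.035, -0.013, 0.045], [0, 0, 0]],
    [0, [-0.035, -0.013, 0.045], [0, 0, 0]],
    [0, [-0.035, -0.013, 0.045], [0, 0, 0]],
    [0, [-0.035, -0.013, 0.045], [0, 5, 0]],
    [0, [0, 0, 0], [0, 0, 0]],
  ],
)

```text
t: 1.65
eef_pos: [564.6, -207.7, 381.1]
eef_rot: [0.539, -0.537, 0.458, -0.459]
ft_force: [-1.5, -0.9, -0.6]
opening: 93.2
```

```bash
python3 - <<'E'
from h import *
s=robot.sense();im=eyes.capture("wrist");cv2.imwrite("pics/w1.png",im);np.save("s1.npy",s,allow_pickle=True)
print(s["t"],s["eef_pos"],s["joint_positions"].round(2));print(Rq(s["eef_rot"]).as_matrix().round(3))
c=eyes.calibration("wrist");print(proj(c,[582,-209,190],wristT(s,c)))
E
```

```text
1.65 [ 564.5621399  -207.66523324  381.11448695] [ 0.34  0.32 -0.11  1.71  0.04  1.11 -1.19]
[[ 0.159  0.002  0.987]
 [-0.987  0.002  0.159]
 [-0.001 -1.     0.002]]
[317.411711   204.66300366]
```

View pics/w1.png

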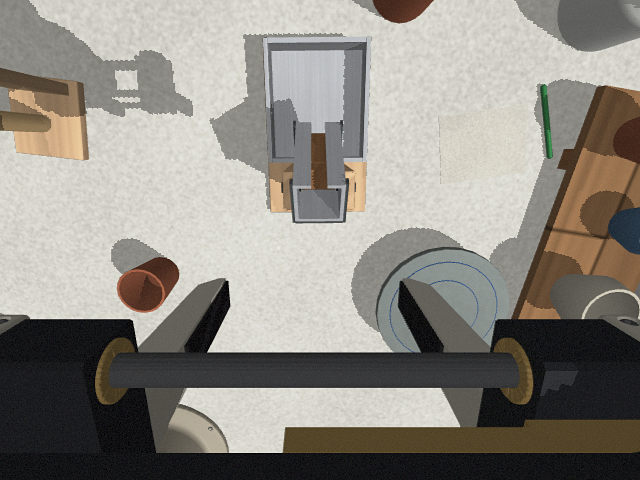

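```bash
python3 - <<'E'
import cv2
a=cv2.imread("pics/w1.png")[20:230,250:390]
cv2.imwrite("pics/w1c.png",cv2.resize(a[150:210,30:110],None,fx=8,fy=8,interpolation=cv2.INTER_CUBIC))
E
```

```text
(no output)
```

View pics/w1c.png

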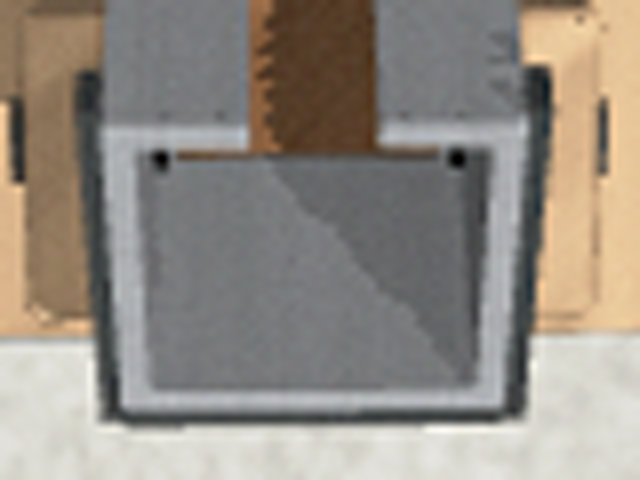

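```bash
python3 - <<'E'
from h import *
c=eyes.calibration("wrist");s=np.load("s1.npy",allow_pickle=True).item();T=wristT(s,c)
P=[plane(c,280+u/8,170+v/8,z,T) for u,v,z in ((102,125,204.9),(527,122,204.9),(122,412,175.1),(508,410,175.1))]
for p in P: print(p.round(1))
print(np.mean(P,0).round(1)); y=(P[0]-P[1]+P[2]-P[3])/2; print(y,np.linalg.norm(y),np.degrees(np.arctan2(-y[0],y[1])))
E
```

```text
[ 599.3 -181.7  204.9]
[ 607.9 -232.6  204.9]
[ 557.1 -188.7  175.1]
[ 565.8 -240.8  175.1]
[ 582.5 -210.9  190. ]
[-8.66892116 51.47913886  0.        ] 52.203945563673344 9.558744053984169
```

Call:
arm_command(
  commands=[
    [0, [-0.056, 0.011, 0.015], [0, 0, 0]],
    [0, [-0.056, 0.011, 0.015], [0, 0, 0]],
    [0, [-0.056, 0.011, 0.015], [0, 0, 0]],
    [0, [-0.056, 0.011, 0.015], [0, 0, 0]],
    [0, [-0.056, 0.011, 0.015], [0, 0, 0]],
    [0, [-0.056, 0.011, 0.015], [0, 0, 0]],
    [0, [-0.056, 0.011, 0.015], [0, 0, 0]],
    [0, [0, 0, 0], [0, 0, 0]],
  ],
)

```text
t: 2.7
eef_pos: [604.8, 194.4, 301.9]
eef_rot: [-0.538, 0.538, -0.46, 0.458]
ft_force: [0.0, -0.4, -0.0]
opening: 92.9
```

```bash
python3 - <<'E'
from h import *
s=robot.sense();im=eyes.capture("wrist");cv2.imwrite("pics/w2.png",im);np.save("s2.npy",s,allow_pickle=True)
print(s["t"],s["eef_pos"],s["joint_positions"].round(2));print(Rq(s["eef_rot"]).as_matrix().round(3))
c=eyes.calibration("wrist");print(proj(c,[605.8,196.3,215],wristT(s,c)))
E
```

```text
2.7 [604.77462462 194.38917185 301.92852734] [-0.25  0.44 -0.22  1.73  0.11  0.99 -1.92]
[[ 0.158 -0.003  0.987]
 [-0.987  0.001  0.158]
 [-0.001 -1.    -0.002]]
[310.93515118 250.36209631]
```

View pics/w2.png

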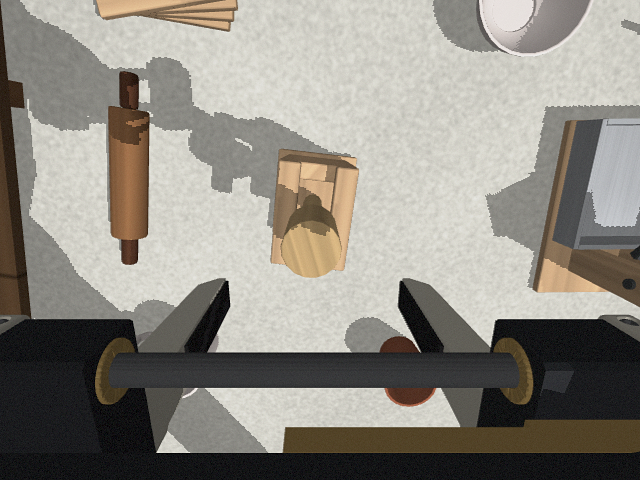

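Call:
arm_command(
  commands=[
    [0, [-0.0017, 0.04, 0.0023], [0, 0, 0]],
    [0, [0, 0.04, 0], [0, 0, 0]],
    [0, [0, 0.0295, 0], [0, 0, 0]],
    [0, [0, 0.01, 0], [0, 0, 0]],
    [0, [0, 0, 0], [0, 0, 0]],
    [0, [0, 0, 0], [0, 0, 0]],
  ],
)

```text
t: 3.5
eef_pos: [608.6, 192.4, 185.5]
eef_rot: [0.537, -0.536, 0.46, -0.461]
ft_force: [0.5, 0.7, 1.0]
opening: 92.9
```

```bash
python3 - <<'E'
from h import *
s=robot.sense();print(s["eef_pos"],s["joint_positions"].round(4),s["ft_force"]);print(Rq(s["eef_rot"]).as_matrix().round(3))
im=eyes.capture("wrist");cv2.imwrite("pics/w3.png",im)
s=robot.sense();print(s["t"],s["eef_pos"],s["joint_positions"].round(4))
E
```

```text
[608.56245404 192.35843061 185.48045525] [-0.2644  0.5585 -0.1958  1.8478  0.1527  0.7479 -1.9622] [0.54774249 0.69091431 1.0444917 ]
[[ 0.151  0.002  0.988]
 [-0.988  0.     0.151]
 [-0.    -1.     0.002]]
3.55 [608.5274108  192.59901781 185.49935213] [-0.2647  0.5585 -0.1959  1.8478  0.1527  0.7477 -1.9623]
```

View pics/w3.png

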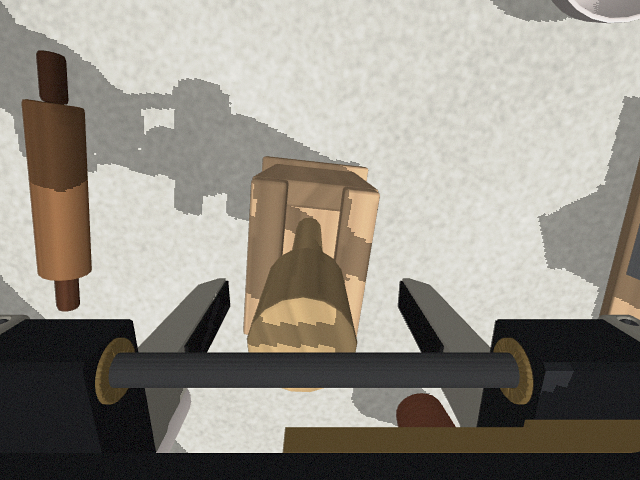

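Call:
arm_command(
  commands=[
    [0, [-0.004, 0.003, -0.0012], [0, 0, 0]],
    [0, [0, 0, 0], [0, 0, 0]],
  ],
)

```text
t: 3.8
eef_pos: [605.7, 197.1, 181.3]
eef_rot: [0.537, -0.537, 0.46, -0.46]
ft_force: [-0.2, -0.5, -0.8]
opening: 93.1
```

Call:
arm_command(
  commands=[
    [1, [0, 0, 0], [0, 0, 0]],
    [1, [0, 0, 0], [0, 0, 0]],
    [1, [0, 0, 0], [0, 0, 0]],
    [1, [0, 0, 0], [0, 0, 0]],
    [1, [0, 0, 0], [0, 0, 0]],
  ],
  newtons=60,
)

```text
t: 4.42
eef_pos: [606.0, 196.5, 181.1]
eef_rot: [-0.537, 0.537, -0.46, 0.46]
ft_force: [0.0, -0.2, -0.4]
opening: 48.1
```

Call:
arm_command(
  commands=[
    [1, [0, 0, 0], [0, 0, 0]],
    [1, [0, -0.01, 0], [0, 0, 0]],
    [1, [0, -0.02, 0], [0, 0, 0]],
  ],
)

```text
t: 4.8
eef_pos: [605.5, 196.3, 211.1]
eef_rot: [-0.536, 0.537, -0.461, 0.46]
ft_force: [0.2, 0.8, -1.2]
opening: 45.3
```

Call:
arm_command(
  commands=[
    [1, [0, -0.06, 0], [0, 0, 0]],
    [1, [0, -0.06, 0], [0, 0, 0]],
    [1, [0.05, -0.0055, -0.025], [0, 0, 0]],
    [1, [0.05, -0.0055, -0.025], [0, 0, 0]],
    [1, [0.05, -0.0055, -0.025], [0, 0, 0]],
    [1, [0.05, -0.0055, -0.025], [0, 0, 0]],
    [1, [0.05, -0.0055, -0.025], [0, 0, 0]],
    [1, [0.05, -0.0055, -0.025], [0, 0, 0]],
    [1, [0.05, -0.0055, -0.025], [0, 0, 0]],
    [1, [0.05, -0.0055, -0.025], [0, 0, 0]],
    [1, [0, 0, 0], [0, 0, 0]],
  ],
)

```text
t: 6.18
eef_pos: [467.1, -233.6, 376.1]
eef_rot: [-0.535, 0.535, -0.462, 0.463]
ft_force: [0.4, 1.1, -1.7]
opening: 45.7
```

```bash
python3 - <<'E'
from h import *
s=robot.sense();im=eyes.capture("wrist");cv2.imwrite("pics/w4.png",im)
print(s["t"],s["eef_pos"],s["joint_positions"].round(2),s["opening"]);print(Rq(s["eef_rot"]).as_matrix().round(3))
E
```

```text
6.175 [ 467.13594217 -233.62506319  376.09050809] [ 0.41  0.21 -0.06  1.88  0.02  1.05 -1.09] 45.70202971637722
[[ 0.145  0.     0.989]
 [-0.989 -0.002  0.145]
 [ 0.002 -1.     0.   ]]
```

View pics/w4.png

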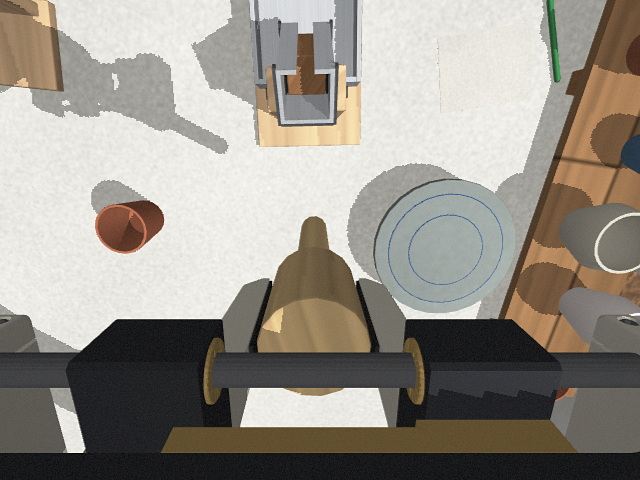

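Call:
arm_command(
  commands=[
    [1, [0, 0, 0], [0, -0.8, 0]],
    [1, [0, 0, 0], [8.75, 0, 0]],
    [1, [0, 0, 0], [8.75, 0, 0]],
    [1, [0, 0, 0], [8.75, 0, 0]],
    [1, [0, 0, 0], [8.75, 0, 0]],
    [1, [0, 0, 0], [0, 0, 0]],
  ],
)

```text
t: 6.98
eef_pos: [468.5, -225.7, 374.1]
eef_rot: [0.673, -0.365, 0.312, -0.563]
ft_force: [0.4, 0.0, -1.0]
opening: 45.7
```

```bash
cat > bar.py <<'E'
from h import *
yaw=np.radians(9.2);a=np.radians(35)
M=np.array([582.3,-210.3,190.])
u=np.array([-np.sin(a)*np.cos(yaw),-np.sin(a)*np.sin(yaw),np.cos(a)])
yb=np.array([-np.sin(yaw),np.cos(yaw),0]); 
Rt=np.c_[-yb,-u,np.cross(-yb,-u)]
def rep(L=161.3):
    s=robot.sense();Rm=Rq(s["eef_rot"]).as_matrix()
    tip=s["eef_pos"]+Rm[:,1]*L
    d=tip-M
    print("t",s["t"],"eef",s["eef_pos"].round(1),"tip in barrel x,y,z",(np.cross(yb,u)@d).round(2),(yb@d).round(2),(u@d).round(2))
    print("rotvec err (tool,deg)",np.degrees(R.from_matrix(Rm.T@Rt).as_rotvec()).round(2),"j",s["joint_positions"].round(2),"open",round(s["opening"],1),"F",s["ft_force"].round(1))
    return s
E
python3 - <<'E'
from bar import *
s=rep(); w=eyes.capture("wrist");cv2.imwrite("pics/w5.png",w);np.save("s5.npy",s,allow_pickle=True)
s=eyes.capture("scene");t=eyes.capture("top")
cv2.imwrite("pics/st5.png",np.hstack([cv2.resize(s[170:320,60:210],None,fx=2.6,fy=2.6,interpolation=2),cv2.resize(t[130:280,370:520],None,fx=2.6,fy=2.6,interpolation=2)]))
cv2.imwrite("pics/s5.png",s);cv2.imwrite("pics/t5.png",t)
E
```

```text
t 6.975 eef [ 468.5 -225.7  374.1] tip in barrel x,y,z 4.92 5.29 55.5
rotvec err (tool,deg) [ 2.37  0.31 -0.81] j [ 0.71  0.09 -0.16  2.18 -0.73  0.56 -0.27] open 45.7 F [ 0.4  0.  -1. ]
```

View pics/w5.png

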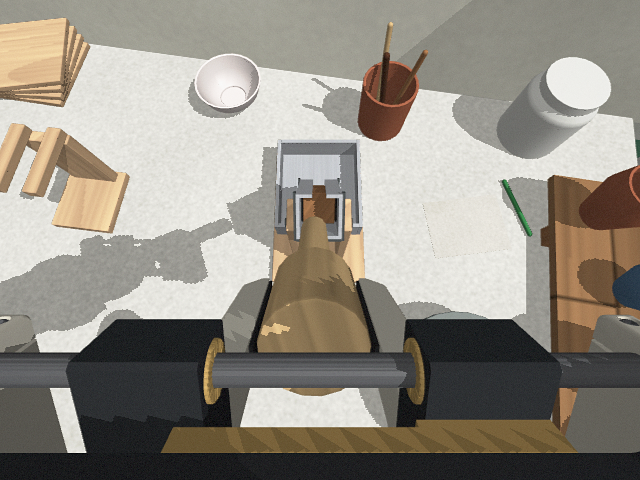

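View pics/st5.png

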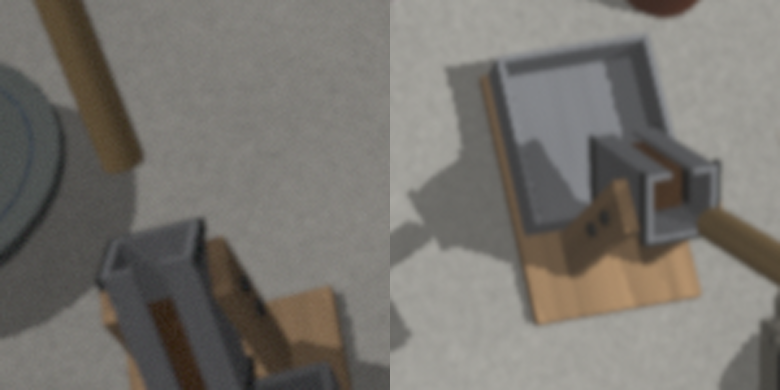

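```bash
python3 - <<'E'
from bar import *
s=cv2.imread("pics/s5.png");t=cv2.imread("pics/t5.png")
cv2.imwrite("pics/d5.png",np.hstack([cv2.resize(s[205:245,85:135],None,fx=8,fy=8,interpolation=2),cv2.resize(t[195:235,475:525],None,fx=8,fy=8,interpolation=2)]))
rep()
E
```

```text
t 7.125 eef [ 470.6 -226.   375.1] tip in barrel x,y,z 7.1 4.62 55.16
rotvec err (tool,deg) [ 2.38  0.45 -0.8 ] j [ 0.71  0.09 -0.16  2.18 -0.72  0.56 -0.28] open 45.5 F [ 0.2  0.7 -0.8]
```

View pics/d5.png

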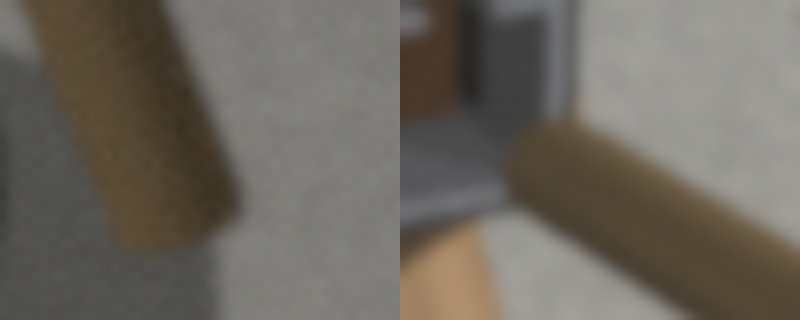

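```bash
python3 - <<'E'
from bar import *
cs,ct=eyes.calibration("scene"),eyes.calibration("top")
p,g=tri(ray(cs,107.6,233.1),ray(ct,493.1,214.75));print(p,g,"barrel",np.cross(yb,u)@(p-M),yb@(p-M),u@(p-M))
E
```

```text
[ 555.12846944 -208.54921993  242.4499278 ] 1.9145817950958859 barrel 8.34203834584568 6.072475080399106 58.188380905737574
```

Call:
arm_command(
  commands=[
    [1, [0, 0, 0], [2.4, 0.4, -0.8]],
    [1, [0.0028, 0.015, -0.0135], [0, 0, 0]],
    [1, [0, 0, 0], [0, 0, 0]],
  ],
)

```text
t: 7.5
eef_pos: [468.3, -228.9, 353.9]
eef_rot: [0.676, -0.351, 0.3, -0.574]
ft_force: [-0.2, -0.4, -0.5]
opening: 45.3
```

```bash
python3 - <<'E'
from bar import *
rep();eyes.capture("top");rep();w=eyes.capture("wrist");cv2.imwrite("pics/w6.png",w);rep()
E
```

```text
t 7.5 eef [ 468.3 -228.9  353.9] tip in barrel x,y,z -0.58 0.14 39.23
rotvec err (tool,deg) [-0.   -0.01 -0.09] j [ 0.75  0.11 -0.18  2.24 -0.9   0.49 -0.09] open 45.3 F [-0.2 -0.4 -0.5]
t 7.55 eef [ 468.7 -229.1  354.7] tip in barrel x,y,z 0.3 -0.2 39.7
rotvec err (tool,deg) [-0.06  0.01 -0.05] j [ 0.75  0.11 -0.18  2.24 -0.9   0.49 -0.09] open 45.6 F [ 0.9  0.4 -1.4]
t 7.6 eef [ 468.8 -229.3  355.2] tip in barrel x,y,z 0.8 -0.57 40.05
rotvec err (tool,deg) [-0.11  0.03 -0.01] j [ 0.75  0.11 -0.18  2.23 -0.9   0.49 -0.09] open 45.2 F [ 0.9  0.2 -1.1]
```

View pics/w6.png

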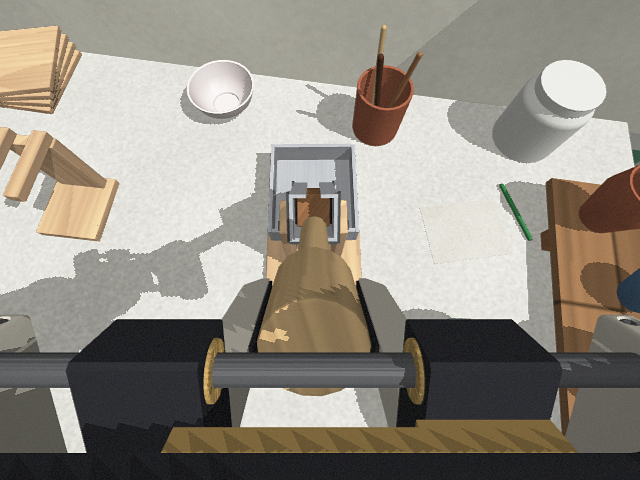

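Call:
arm_command(
  commands=[
    [1, [0, 0.02, 0], [0, 0, 0]],
    [1, [0, 0.02, 0], [0, 0, 0]],
    [1, [0, 0.01, 0], [0, 0, 0]],
    [1, [0, 0, 0], [0, 0, 0]],
  ],
)

```text
t: 8.1
eef_pos: [497.1, -224.9, 314.1]
eef_rot: [0.676, -0.351, 0.299, -0.575]
ft_force: [-0.3, -0.2, -1.5]
opening: 45.2
```

```bash
python3 - <<'E'
from bar import *
rep();s=eyes.capture("scene");t=eyes.capture("top");rep()
cv2.imwrite("pics/d7.png",np.hstack([cv2.resize(s[230:290,85:145],None,fx=6.5,fy=6.5,interpolation=2),cv2.resize(t[175:235,450:510],None,fx=6.5,fy=6.5,interpolation=2)]))
E
```

```text
t 8.1 eef [ 497.1 -224.9  314.1] tip in barrel x,y,z 0.79 -0.73 -10.07
rotvec err (tool,deg) [-0.15 -0.   -0.01] j [ 0.8   0.2  -0.31  2.25 -1.02  0.36  0.01] open 45.2 F [-0.3 -0.2 -1.5]
t 8.2 eef [ 496.6 -225.4  314.6] tip in barrel x,y,z 0.63 -1.35 -9.36
rotvec err (tool,deg) [-0.17 -0.02  0.07] j [ 0.8   0.2  -0.3   2.25 -1.02  0.36  0.02] open 45.4 F [ 0.6 -0.3 -1.9]
```

View pics/d7.png

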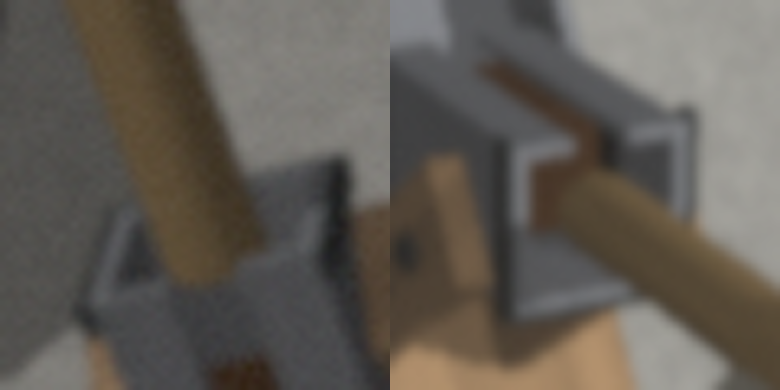

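Call:
arm_command(
  commands=[
    [1, [-0.001, 0.01, 0], [0, 0, 0]],
    [1, [0, 0.01, 0], [0, 0, 0]],
    [1, [0, 0, 0], [0, 0, 0]],
  ],
)

```text
t: 8.57
eef_pos: [507.5, -222.6, 297.8]
eef_rot: [0.676, -0.351, 0.299, -0.576]
ft_force: [-0.6, -0.7, -2.0]
opening: 45.2
```

```bash
python3 - <<'E'
from bar import *
s=rep();print(s["joint_positions"])
E
```

```text
t 8.575 eef [ 507.5 -222.6  297.8] tip in barrel x,y,z 0.15 -0.31 -29.55
rotvec err (tool,deg) [-0.15 -0.05  0.06] j [ 0.89  0.25 -0.44  2.26 -1.03  0.29  0.01] open 45.2 F [-0.6 -0.7 -2. ]
[ 0.88646037  0.24943299 -0.44408166  2.25698483 -1.02710103  0.28761844
  0.01496242]
```

```bash
cat > kin.py <<'E'
from h import *
from scipy.optimize import least_squares
D=[]
for j,p,q in [
 ([1.25429585,0.60013445,-0.00255857,1.60010678,0.00180247,0.94286178,-0.07977591],[172.1,-704.0,237.2],[0.55652898,-0.55594665,0.43702337,-0.43613001]),
 ([-0.2646,.5585,-.1958,1.8478,.1527,.7478,-1.9622],[608.55,192.48,185.49],None)]:
    D.append((np.array(j),np.array(p),q))
for f in ("s1","s2","s5"):
    s=np.load(f+".npy",allow_pickle=True).item();D.append((s["joint_positions"],s["eef_pos"],s["eef_rot"]))
s=robot.sense();D.append((s["joint_positions"],s["eef_pos"],s["eef_rot"]))
for j,p in [([.75,.11,-.18,2.237,-.9,.49,-.09],[468.6,-229.1,354.6]),([.8,.2,-.305,2.25,-1.02,.36,.015],[496.9,-225.1,314.3]),([.41,.21,-.06,1.88,.02,1.05,-1.09],[467.1,-233.6,376.1])]:
    D.append((np.array(j),np.array(p),None))
def fk(x,j):
    # x: sg1,sg3.. fixed; angles offset o1; translations
    o1,h,a,ax,b,bx,c,cx,y2,y4,y6,ybs=x
    Rm=np.eye(3);p=np.zeros(3)
    def go(v): 
        nonlocal p; p=p+Rm@np.array(v)
    def rot(ax_,t):
        nonlocal Rm; Rm=Rm@R.from_rotvec(np.array(ax_)*t).as_matrix()
    rot([0,0,1],-j[0]+o1); go([0,ybs,h]); rot([0,1,0],j[1]); go([ax,y2,a]); rot([0,0,1],S3*j[2]); rot([0,1,0],j[3]); go([bx,y4,b]); rot([0,0,1],S5*j[4]); rot([0,1,0],j[5]); go([cx,y6,c]); rot([0,0,1],S7*j[6])
    return p,Rm
best=None
for S3 in(1,-1):
  for S5 in (1,-1):
    S7=-1
    def res(x):
        r=[]
        for j,p,q in D:
            P,Rm=fk(x,j); r+=list(P-p)
            if q is not None: r+=list(100*(Rm[:,2]-Rq(q).as_matrix()[:,1]))
        return np.r_[r,np.array(x)[1:]*1e-3]
    o=least_squares(res,[0,350,400,0,400,0,250,0,0,0,0,0])
    print(S3,S5,o.cost,np.abs(o.fun).max()); 
    if best is None or o.cost<best[0]: best=(o.cost,S3,S5,o.x,o.fun)
cost,S3,S5,X,fun=best;S7=-1
if __name__=="__main__":
    print(S3,S5,X.round(1));print(fun.round(1))
E
python3 kin.py
```

```text
1 1 21230.92243522487 103.38857444103753
1 -1 12605.400871022512 74.49475894628415
-1 1 5282.3997380231585 59.99993011389293
-1 -1 15.191760634141739 2.5445560464644075
-1 -1 [ -0.  277.4 645.    3.8 442.   -1.2 312.3   2.  -14.9 -16.1  -0.9 -14.7]
[-0.1  0.3 -1.2  0.   0.   0.  -0.2  0.4  0.3  0.7  1.1  0.4  0.  -0.
 -0.  -0.2  0.4  0.6  0.   0.   0.   0.3  0.5 -1.   0.1 -0.7  0.  -0.9
  0.5 -0.7  0.1 -0.8  0.  -0.5  1.2 -1.3  1.4 -2.5  2.  -1.1 -1.8  0.8
  0.3  0.6  0.   0.4 -0.   0.3  0.  -0.  -0.  -0.  -0. ]
```

```bash
cat > ik.py <<'E'
from kin import *
from bar import M,u,yb,Rt
lo=np.array([-2.57,-.35,-1.29,.11,-1.05,.11,-2.63]);hi=np.array([2.57,1.97,1.29,2.56,4.19,1.86,2.63])
def solve(tcp,axis,j3,j0):
    f=lambda q:np.r_[(fk(X,np.r_[q[:2],j3,q[2:],0])[0]-tcp),300*(fk(X,np.r_[q[:2],j3,q[2:],0])[1][:,2]-axis)]
    l=np.delete(lo[:6],2);h=np.delete(hi[:6],2)
    o=least_squares(f,np.clip(j0,l+.01,h-.01),bounds=(l,h));return o.x,np.sqrt(2*o.cost)
if __name__=="__main__":
  xb=np.cross(yb,u)
  for dz in (30,60,90,118):
    for j3 in np.arange(-1.2,1.3,.2):
      for j0 in ([.9,.25,2.26,-.9,.3],[.3,.3,2.2,1.5,.4],[0,.3,2.2,.5,.4],[0,.3,2.2,3.5,.4]):
        tcp=M-u*dz+u*161.3
        q,e=solve(tcp,-u,j3,j0)
        if e<1.5: print(dz,round(j3,1),q.round(2),round(e,2));break
E
python3 ik.py
```

```text
1 1 21230.92243522487 103.38857444103753
1 -1 12605.400871022512 74.49475894628415
-1 1 5282.3997380231585 59.99993011389293
-1 -1 15.191760634141739 2.5445560464644075
30 -1.2 [1.41 0.45 2.22 0.55 0.22] 0.0
30 -1.0 [ 1.3   0.37  2.23 -0.09  0.18] 0.0
30 -0.8 [ 1.16  0.31  2.23 -0.59  0.21] 0.0
30 -0.6 [ 1.01  0.27  2.24 -0.87  0.26] 0.0
30 -0.4 [ 0.85  0.25  2.25 -1.03  0.31] 0.0
60 -1.2 [1.35 0.52 2.23 1.   0.23] 0.0
60 -1.0 [1.24 0.43 2.23 0.4  0.13] 0.0
60 -0.8 [ 1.11  0.37  2.24 -0.5   0.13] 0.0
60 -0.6 [ 0.97  0.33  2.25 -0.97  0.19] 0.0
90 -1.2 [1.29 0.6  2.23 1.33 0.28] 0.0
90 -1.0 [1.19 0.5  2.24 1.09 0.13] 0.0
118 -1.2 [1.25 0.67 2.23 1.53 0.33] 0.0
118 -1.0 [1.15 0.57 2.24 1.53 0.17] 0.0
```

```bash
python3 - <<'E'
from ik import *
for dz in (-40,10,60,118):
    for j3 in np.arange(-1.2,1.3,.3):
      sol=[]
      for j5 in (0,1,2,3,4):
       for j1 in (-.5,.3,1):
        q,e=solve(M-u*dz+u*161.3,-u,j3,[j1,.3,2.2,j5,.4])
        if e<1 and not any(np.abs(q-s).max()<.05 for s in sol): sol.append(q);print(dz,round(j3,1),q.round(2))
E
```

```text
1 1 21230.92243522487 103.38857444103753
1 -1 12605.400871022512 74.49475894628415
-1 1 5282.3997380231585 59.99993011389293
-1 -1 15.191760634141739 2.5445560464644075
-40 -1.2 [ 1.59  0.27  2.19 -0.27  0.36]
-40 -0.9 [ 1.37  0.19  2.2  -0.61  0.41]
-40 -0.6 [ 1.13  0.14  2.21 -0.77  0.45]
-40 -0.3 [ 0.86  0.12  2.22 -0.86  0.49]
-40 0.0 [ 0.59  0.1   2.24 -0.93  0.52]
-40 0.3 [ 0.33  0.1   2.25 -0.97  0.55]
-40 0.6 [ 0.06  0.1   2.26 -1.01  0.59]
-40 0.9 [-0.18  0.12  2.27 -1.05  0.64]
10 -1.2 [1.46 0.4  2.21 0.25 0.24]
10 -0.9 [ 1.27  0.29  2.22 -0.47  0.25]
10 -0.6 [ 1.04  0.24  2.23 -0.83  0.31]
10 -0.3 [ 0.8   0.2   2.25 -1.    0.38]
60 -1.2 [1.35 0.52 2.23 1.   0.23]
60 -0.9 [ 1.18  0.4   2.24 -0.07  0.12]
60 -0.6 [ 0.97  0.33  2.25 -0.97  0.19]
118 -1.2 [1.25 0.67 2.23 1.53 0.33]
```

```bash
python3 - <<'E'
from ik import *
for phi in (20,25,30):
  a2=np.radians(35-phi);w=np.radians(9.2)
  ax=np.array([np.sin(a2)*np.cos(w),np.sin(a2)*np.sin(w),-np.cos(a2)])
  for dz in (-50,118):
    for j3 in (-.3,-.1,.1):
        q,e=solve(M-u*dz+u*161.3,ax,j3,[.5,.2,2.0,0,.8]); print("barrel",phi,dz,j3,q.round(2),round(e,2))
  for yawr in (9,18):
    a3=-np.radians(phi);w3=np.radians(yawr);ax3=np.array([np.sin(a3)*np.cos(w3),np.sin(a3)*np.sin(w3),-np.cos(a3)])
    for z in (182,330):
      q,e=solve(np.array([606.5,196.3,z]),ax3,-.2,[-.2,.5,1.8,0,1]); print("rack",phi,yawr,z,q.round(2),round(e,2))
E
```

```text
1 1 21230.92243522487 103.38857444103753
1 -1 12605.400871022512 74.49475894628415
-1 1 5282.3997380231585 59.99993011389293
-1 -1 15.191760634141739 2.5445560464644075
barrel 20 -50 -0.3 [ 0.71  0.15  2.03 -0.15  0.76] 0.0
barrel 20 -50 -0.1 [ 0.54  0.14  2.04 -0.2   0.76] 0.0
barrel 20 -50 0.1 [ 0.36  0.13  2.05 -0.24  0.76] 0.0
barrel 20 118 -0.3 [0.56 0.41 2.06 0.   0.46] 0.0
barrel 20 118 -0.1 [ 0.42  0.4   2.07 -0.2   0.46] 0.0
barrel 20 118 0.1 [ 0.27  0.39  2.07 -0.38  0.48] 0.0
rack 20 9 182 [-0.25  0.7   1.6   0.05  1.18] 0.0
rack 20 9 330 [-0.25  0.57  1.46  0.02  1.45] 0.0
rack 20 18 182 [-0.27  0.7   1.6   0.09  1.2 ] 0.0
rack 20 18 330 [-0.27  0.57  1.46  0.06  1.46] 0.0
barrel 25 -50 -0.3 [ 0.67  0.17  1.99 -0.05  0.84] 0.0
barrel 25 -50 -0.1 [ 0.5   0.16  2.   -0.11  0.84] 0.0
barrel 25 -50 0.1 [ 0.33  0.15  2.   -0.15  0.85] 0.0
barrel 25 118 -0.3 [0.53 0.43 2.   0.09 0.57] 0.0
barrel 25 118 -0.1 [ 0.39  0.41  2.01 -0.07  0.56] 0.0
barrel 25 118 0.1 [ 0.25  0.41  2.02 -0.23  0.57] 0.0
rack 25 9 182 [-0.25  0.74  1.55  0.03  1.29] 0.0
rack 25 9 330 [-0.25  0.62  1.41  0.    1.55] 0.0
rack 25 18 182 [-0.27  0.74  1.54  0.09  1.3 ] 0.0
rack 25 18 330 [-0.28  0.62  1.41  0.06  1.56] 0.0
barrel 30 -50 -0.3 [0.63 0.2  1.94 0.02 0.93] 0.0
barrel 30 -50 -0.1 [ 0.47  0.19  1.95 -0.03  0.93] 0.0
barrel 30 -50 0.1 [ 0.3   0.18  1.96 -0.08  0.93] 0.0
barrel 30 118 -0.3 [0.51 0.45 1.95 0.15 0.68] 0.0
barrel 30 118 -0.1 [0.37 0.44 1.96 0.01 0.67] 0.0
barrel 30 118 0.1 [ 0.22  0.43  1.97 -0.13  0.67] 0.0
rack 30 9 182 [-0.24  0.78  1.49  0.02  1.39] 0.0
rack 30 9 330 [-0.25  0.66  1.36 -0.01  1.64] 0.0
rack 30 18 182 [-0.28  0.79  1.48  0.08  1.41] 0.0
rack 30 18 330 [-0.28  0.66  1.35  0.05  1.66] 0.0
```

Call:
arm_command(
  commands=[
    [1, [0, -0.03, 0], [0, 0, 0]],
    [1, [0, -0.03, 0], [0, 0, 0]],
    [1, [0, -0.04, 0], [0, 0, 0]],
    [1, [0, 0, 0], [-8.75, 0, 0]],
    [1, [0, 0, 0], [-8.75, 0, 0]],
    [1, [0, 0, 0], [-8.75, 0, 0]],
    [1, [0, 0, 0], [-8.75, 0, 0]],
    [1, [0, 0, 0], [0, 0, 0]],
  ],
)

```text
t: 9.57
eef_pos: [452.8, -227.2, 379.1]
eef_rot: [0.559, -0.522, 0.444, -0.467]
ft_force: [-0.8, 0.0, -1.4]
opening: 45.6
```

```bash
cat > to.py <<'E'
from h import *
def to(p,yaw,tilt):
    """print shift in tool axes and turn from measured pose to target (tool z yaw deg, tilt fwd deg)"""
    s=robot.sense();Rm=Rq(s["eef_rot"]).as_matrix();w,a=np.radians([yaw,tilt])
    y=np.array([np.sin(a)*np.cos(w),np.sin(a)*np.sin(w),-np.cos(a)]);x=np.array([np.sin(w),-np.cos(w),0])
    Rn=np.c_[x,y,np.cross(x,y)]
    print("t",s["t"],s["eef_pos"].round(1),"shift",(Rm.T@(np.array(p)-s["eef_pos"])).round(1),"turn",np.degrees(R.from_matrix(Rm.T@Rn).as_rotvec()).round(2),"j",s["joint_positions"].round(2),"open",round(s["opening"],1),"F",s["ft_force"].round(1))
E
python3 -c "
from to import *
to([606,196.5,340],8.6,0)"
```

```text
t 9.575 [ 452.8 -227.2  379.1] shift [-391.1   56.4  219.9] turn [-3.5   1.17 -0.58] j [ 0.6   0.18 -0.27  1.92  0.01  1.   -1.06] open 45.6 F [-0.8  0.  -1.4]
```

Call:
arm_command(
  commands=[
    [1, [0, 0, 0], [-3.5, 1.2, -0.6]],
    [1, [-0.0495, 0.005, 0.027], [0, 0, 0]],
    [1, [-0.0495, 0.005, 0.027], [0, 0, 0]],
    [1, [-0.0495, 0.005, 0.027], [0, 0, 0]],
    [1, [-0.0495, 0.005, 0.027], [0, 0, 0]],
    [1, [-0.0495, 0.005, 0.027], [0, 0, 0]],
    [1, [-0.0495, 0.005, 0.027], [0, 0, 0]],
    [1, [-0.0495, 0.005, 0.027], [0, 0, 0]],
    [1, [-0.0495, 0.005, 0.027], [0, 0, 0]],
    [1, [0, 0, 0], [0, 0, 0]],
    [1, [0, 0, 0], [0, 0, 0]],
  ],
)

```text
t: 10.95
eef_pos: [606.3, 193.9, 338.5]
eef_rot: [-0.535, 0.535, -0.462, 0.462]
ft_force: [-0.7, -0.5, -1.9]
opening: 46.0
```

```bash
python3 -c "
from to import *
to([606,196.5,182.5],8.6,0)
w=eyes.capture('wrist');cv2.imwrite('pics/w8.png',w)
to([606,196.5,182.5],8.6,0)"
```

```text
t 10.95 [606.3 193.9 338.5] shift [-2.60e+00  1.56e+02  1.00e-01] turn [ 0.03 -0.24 -0.  ] j [-0.11  0.43 -0.42  1.68  0.19  1.08 -2.01] open 46.0 F [-0.7 -0.5 -1.9]
t 11.0 [606.5 193.3 338.7] shift [ -3.3 156.2   0. ] turn [ 0.02 -0.3   0.02] j [-0.11  0.43 -0.42  1.68  0.19  1.08 -2.01] open 45.4 F [ 0.3 -0.2 -0.9]
```

View pics/w8.png

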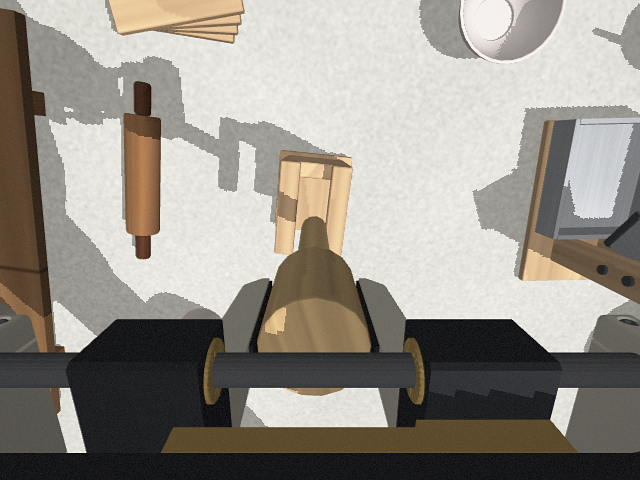

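Call:
arm_command(
  commands=[
    [1, [-0.003, 0.01, 0], [0, 0, 0]],
    [1, [0, 0, 0], [0, 0, 0]],
    [1, [0, 0, 0], [0, 0, 0]],
  ],
)

```text
t: 11.38
eef_pos: [606.4, 197.8, 328.5]
eef_rot: [-0.535, 0.535, -0.462, 0.462]
ft_force: [-0.4, -0.3, -2.1]
opening: 45.3
```

```bash
python3 -c "
from to import *
for i in range(2):
  to([606,196.5,182.5],8.6,0);eyes.capture('top')
to([606,196.5,182.5],8.6,0)"
```

```text
t 11.375 [606.4 197.8 328.5] shift [  1.3 146.   -0.5] turn [ 0.03 -0.22 -0.01] j [-0.12  0.44 -0.42  1.69  0.2   1.06 -2.02] open 45.3 F [-0.4 -0.3 -2.1]
t 11.425 [606.5 198.  328.6] shift [  1.5 146.1  -0.6] turn [ 0.02 -0.21 -0.02] j [-0.12  0.44 -0.42  1.69  0.2   1.06 -2.02] open 45.6 F [ 0.8 -0.3 -1.7]
t 11.475 [606.5 198.1 328.7] shift [  1.6 146.2  -0.7] turn [ 0.01 -0.21 -0.02] j [-0.12  0.44 -0.42  1.69  0.2   1.06 -2.02] open 45.4 F [-0.9  0.3 -0.6]
```

Call:
arm_command(
  commands=[
    [1, [0.0015, 0.025, 0], [0, 0, 0]],
    [1, [0, 0.02, 0], [0, 0, 0]],
    [1, [0, 0, 0], [0, 0, 0]],
  ],
)

```text
t: 11.85
eef_pos: [606.0, 196.5, 282.3]
eef_rot: [-0.534, 0.536, -0.463, 0.461]
ft_force: [-0.2, 0.1, -0.5]
opening: 45.6
```

```bash
python3 -c "
from to import *
to([606,196.5,182.5],8.6,0)
w=eyes.capture('scene');cv2.imwrite('pics/s9.png',cv2.resize(w[210:350,320:440],None,fx=4,fy=4,interpolation=2))
to([606,196.5,182.5],8.6,0)"
```

```text
t 11.85 [606.  196.5 282.3] shift [-0.1 99.8  0.3] turn [ 0.17 -0.19  0.01] j [-0.13  0.48 -0.41  1.74  0.22  0.97 -2.04] open 45.6 F [-0.2  0.1 -0.5]
t 11.9 [606.5 196.9 283.4] shift [  0.3 100.9  -0.5] turn [ 0.07 -0.19 -0.01] j [-0.13  0.48 -0.41  1.74  0.22  0.97 -2.04] open 45.6 F [-0.8  0.3 -1.3]
```

View pics/s9.png

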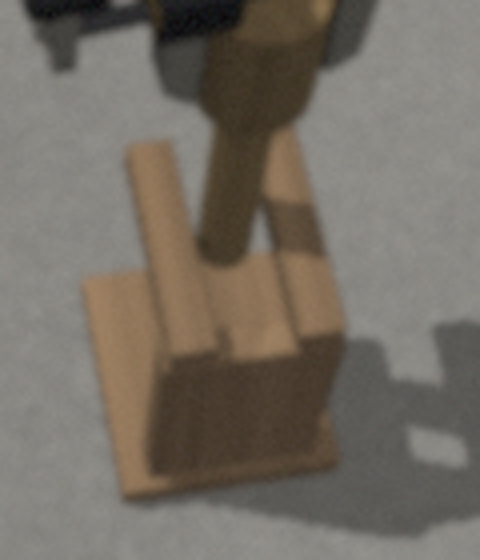

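Call:
arm_command(
  commands=[
    [1, [0, 0.035, 0], [0, 0, 0]],
    [1, [0, 0.035, 0], [0, 0, 0]],
    [1, [0, 0.02, 0], [0, 0, 0]],
    [1, [0, 0, 0], [0, 0, 0]],
  ],
)

```text
t: 12.4
eef_pos: [606.5, 196.9, 193.2]
eef_rot: [-0.535, 0.536, -0.462, 0.462]
ft_force: [0.2, 0.8, -0.9]
opening: 45.0
```

```bash
python3 -c "
from to import *
to([606,196.5,181.5],8.6,0)"
```

```text
t 12.4 [606.5 196.9 193.2] shift [ 0.3 11.7 -0.5] turn [ 0.09 -0.18 -0.  ] j [-0.15  0.57 -0.38  1.83  0.28  0.8  -2.1 ] open 45.0 F [ 0.2  0.8 -0.9]
```

Call:
arm_command(
  commands=[
    [1, [0, 0.007, 0], [0, 0, 0]],
    [1, [0, 0.003, 0], [0, 0, 0]],
    [1, [0, 0, 0], [0, 0, 0]],
  ],
)

```text
t: 12.78
eef_pos: [606.7, 197.0, 183.9]
eef_rot: [0.535, -0.535, 0.462, -0.462]
ft_force: [-0.2, -0.3, -0.2]
opening: 45.2
```

Call:
arm_command(
  commands=[
    [1, [0, 0.0015, 0], [0, 0, 0]],
    [1, [0, 0, 0], [0, 0, 0]],
  ],
)

```text
t: 13.02
eef_pos: [606.5, 196.9, 182.1]
eef_rot: [-0.535, 0.535, -0.462, 0.462]
ft_force: [0.2, 0.2, -1.2]
opening: 45.7
```

Release, then tilt the open gripper 20° back (toward the robot) about the grasp point.

Call:
arm_command(
  commands=[
    [0, [0, 0, 0], [0, 0, 0]],
    [0, [0, 0, 0], [0, 0, 0]],
    [0, [0, 0, 0], [0, 0, 0]],
    [0, [0, 0, 0], [0, 0, 0]],
    [0, [0, 0, 0], [-5, 0, 0]],
    [0, [0, 0, 0], [-7.5, 0, 0]],
    [0, [0, 0, 0], [-7.5, 0, 0]],
    [0, [0, 0, 0], [0, 0, 0]],
  ],
)

```text
t: 14.02
eef_pos: [607.6, 196.6, 180.3]
eef_rot: [-0.434, 0.62, -0.536, 0.375]
ft_force: [-0.1, -0.2, -0.6]
opening: 92.8
```

```bash
python3 -c "
from to import *
to([606.5,196.5,182.5],8.6,-20)
w=eyes.capture('wrist');cv2.imwrite('pics/w10.png',w)
w=eyes.capture('scene');cv2.imwrite('pics/s10.png',cv2.resize(w[160:350,300:460],None,fx=3.1,fy=3.1,interpolation=2))
to([606.5,196.5,182.5],8.6,-20)"
```

```text
t 14.025 [607.6 196.6 180.3] shift [-0.  -1.7 -1.8] turn [ 0.08 -0.25 -0.11] j [-0.13  0.73 -0.41  1.59  0.16  1.21 -1.99] open 92.8 F [-0.1 -0.2 -0.6]
t 14.125 [606.3 197.  181.5] shift [ 0.5 -1.  -0.2] turn [-0.06 -0.17 -0.08] j [-0.13  0.73 -0.41  1.59  0.16  1.21 -1.99] open 92.6 F [-0.3 -0.5  0.2]
```

View pics/w10.png

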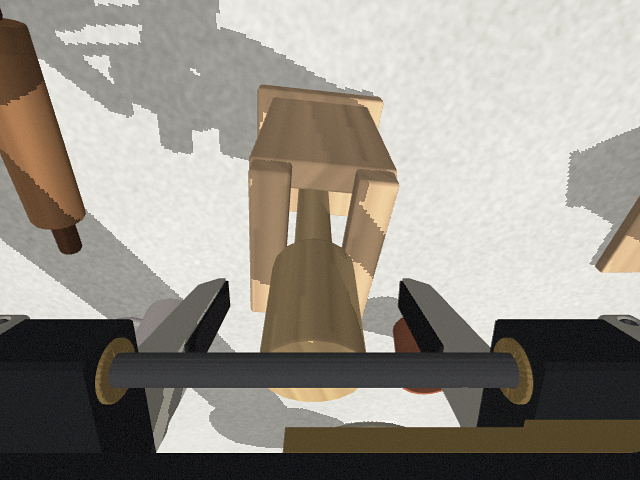

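View pics/s10.png

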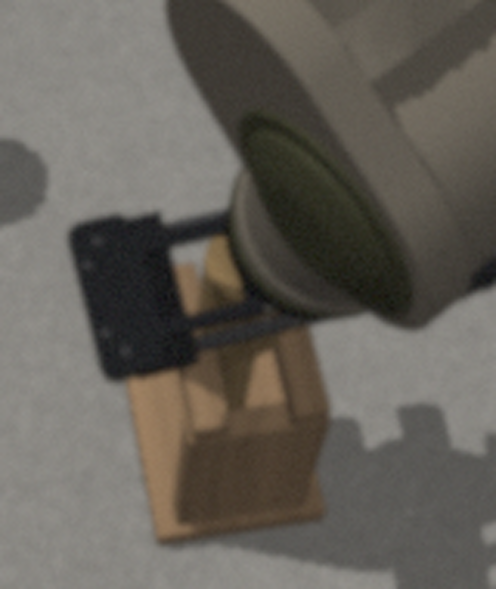

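Call:
arm_command(
  commands=[
    [1, [0, 0, 0], [0, 0, 0]],
    [1, [0, 0, 0], [0, 0, 0]],
    [1, [0, 0, 0], [0, 0, 0]],
    [1, [0, 0, 0], [0, 0, 0]],
    [1, [0, 0, 0], [0, 0, 0]],
    [1, [0, 0, 0], [0, 0, 0]],
  ],
  newtons=60,
)

```text
t: 14.88
eef_pos: [606.6, 196.9, 182.0]
eef_rot: [-0.434, 0.62, -0.535, 0.375]
ft_force: [-0.2, 0.1, 0.8]
opening: 45.5
```

```bash
python3 -c "
from to import *
s=robot.sense();np.save('sg.npy',s,allow_pickle=True);print(Rq(s['eef_rot']).as_matrix().round(4))
to([606.5,196.5,340],8.6,-20)"
```

```text
[[ 1.462e-01 -3.388e-01  9.294e-01]
 [-9.892e-01 -4.990e-02  1.375e-01]
 [-2.000e-04 -9.395e-01 -3.425e-01]]
t 14.875 [606.6 196.9 182. ] shift [   0.3 -148.4  -54.2] turn [ 0.03 -0.18 -0.08] j [-0.13  0.73 -0.41  1.59  0.16  1.21 -1.99] open 45.5 F [-0.2  0.1  0.8]
```

Call:
arm_command(
  commands=[
    [1, [0, -0.0095, -0.0035], [0, 0, 0]],
    [1, [0, -0.047, -0.017], [0, 0, 0]],
    [1, [0, -0.047, -0.017], [0, 0, 0]],
    [1, [0, -0.042, -0.0155], [0, 0, 0]],
    [1, [0.05, 0.0036, -0.026], [0, 0, 0]],
    [1, [0.05, 0.0036, -0.026], [0, 0, 0]],
    [1, [0.05, 0.0036, -0.026], [0, 0, 0]],
    [1, [0.05, 0.0036, -0.026], [0, 0, 0]],
    [1, [0.05, 0.0036, -0.026], [0, 0, 0]],
    [1, [0.05, 0.0036, -0.026], [0, 0, 0]],
    [1, [0.05, 0.0036, -0.026], [0, 0, 0]],
    [1, [0.05, 0.0036, -0.026], [0, 0, 0]],
  ],
)

```text
t: 16.38
eef_pos: [461.2, -230.3, 381.8]
eef_rot: [-0.434, 0.62, -0.535, 0.375]
ft_force: [0.9, -0.9, -2.1]
opening: 45.1
```

Call:
arm_command(
  commands=[
    [1, [0, 0, 0], [0, -0.7, 0]],
    [1, [0, 0, 0], [8.75, 0, 0]],
    [1, [0, 0, 0], [8.75, 0, 0]],
    [1, [0, 0, 0], [8.75, 0, 0]],
    [1, [0, 0, 0], [8.75, 0, 0]],
    [1, [0, 0, 0], [0, 0, 0]],
  ],
)

```text
t: 17.12
eef_pos: [459.9, -228.7, 381.2]
eef_rot: [0.604, -0.462, 0.397, -0.514]
ft_force: [0.9, 0.2, -1.3]
opening: 45.3
```

```bash
cat > bar2.py <<'E'
from bar import *
sg=np.load("sg.npy",allow_pickle=True).item()
ax_t=Rq(sg["eef_rot"]).as_matrix().T@np.array([0,0,-1.])   # rammer tip dir in tool axes
xb=np.cross(yb,u)
def rep2(depth=None,L=161.5):
    s=robot.sense();Rm=Rq(s["eef_rot"]).as_matrix();d=Rm@ax_t
    tip=s["eef_pos"]+d*L; e=tip-M
    err=np.cross(d,-u)  # small rotation, world
    print("t",s["t"],"eef",s["eef_pos"].round(1),"tip bx,by,bz",(xb@e).round(1),(yb@e).round(1),(u@e).round(1),"j",s["joint_positions"].round(2))
    print(" axis turn needed tool deg",np.degrees(Rm.T@err).round(2),"shift tool for bx,by->0",(Rm.T@(-xb*(xb@e)-yb*(yb@e))).round(1),"adv/mm tool",(Rm.T@-u).round(3),"open",round(s["opening"],1),"F",s["ft_force"].round(1),"F along u",(s["ft_force"]@u).round(1))
    return s
E
python3 - <<'E'
from bar2 import *
print(ax_t)
rep2();s=eyes.capture("scene");t=eyes.capture("top");rep2()
cv2.imwrite("pics/s11.png",s);cv2.imwrite("pics/t11.png",t)
cv2.imwrite("pics/d11.png",np.hstack([cv2.resize(s[190:290,60:160],None,fx=4,fy=4,interpolation=2),cv2.resize(t[160:260,440:540],None,fx=4,fy=4,interpolation=2)]))
E
```

```text
[2.16072228e-04 9.39531399e-01 3.42462703e-01]
t 17.125 eef [ 459.9 -228.7  381.2] tip bx,by,bz 8.2 1.6 66.1 j [ 0.79  0.13 -0.38  2.   -0.13  0.8  -0.93]
 axis turn needed tool deg [ 0.04  0.01 -0.04] shift tool for bx,by->0 [ 1.6  2.8 -7.7] adv/mm tool [0.001 0.939 0.343] open 45.3 F [ 0.9  0.2 -1.3] F along u -1.6
t 17.225 eef [ 462.2 -228.3  381.5] tip bx,by,bz 10.1 1.8 65.0 j [ 0.78  0.13 -0.39  2.   -0.13  0.8  -0.93]
 axis turn needed tool deg [ 0.09  0.05 -0.13] shift tool for bx,by->0 [ 1.9  3.5 -9.5] adv/mm tool [0.003 0.939 0.344] open 45.6 F [ 0.1 -0.6 -0.8] F along u -0.6
```

View pics/d11.png

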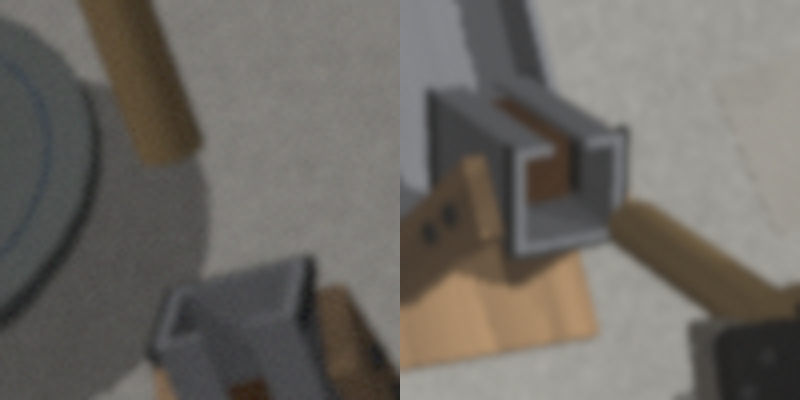

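Call:
arm_command(
  commands=[
    [1, [0.0017, 0.003, -0.0085], [0, 0, 0]],
    [1, [0, 0.0235, 0.0085], [0, 0, 0]],
    [1, [0, 0.0235, 0.0085], [0, 0, 0]],
    [1, [0, 0, 0], [0, 0, 0]],
  ],
)

```text
t: 17.73
eef_pos: [483.5, -225.9, 333.0]
eef_rot: [0.605, -0.463, 0.398, -0.512]
ft_force: [1.0, 0.4, -0.9]
opening: 45.4
```

```bash
python3 - <<'E'
from bar2 import *
rep2();s=eyes.capture("scene");t=eyes.capture("top");rep2()
cv2.imwrite("pics/d12.png",np.hstack([cv2.resize(s[230:290,85:145],None,fx=6.5,fy=6.5,interpolation=2),cv2.resize(t[175:235,450:510],None,fx=6.5,fy=6.5,interpolation=2)]))
E
```

```text
t 17.725 eef [ 483.5 -225.9  333. ] tip bx,by,bz -0.4 1.4 13.0 j [ 0.74  0.21 -0.39  2.04 -0.09  0.69 -0.98]
 axis turn needed tool deg [ 0.18  0.12 -0.33] shift tool for bx,by->0 [ 1.4 -0.1  0.4] adv/mm tool [0.006 0.938 0.345] open 45.4 F [ 1.   0.4 -0.9] F along u -1.4
t 17.825 eef [ 483.2 -226.7  334.7] tip bx,by,bz 0.5 0.2 14.6 j [ 0.74  0.21 -0.39  2.04 -0.09  0.69 -0.98]
 axis turn needed tool deg [ 0.07  0.07 -0.19] shift tool for bx,by->0 [ 0.3  0.2 -0.5] adv/mm tool [0.004 0.939 0.344] open 45.4 F [-0.3  0.9 -1.5] F along u -1.2
```

View pics/d12.png

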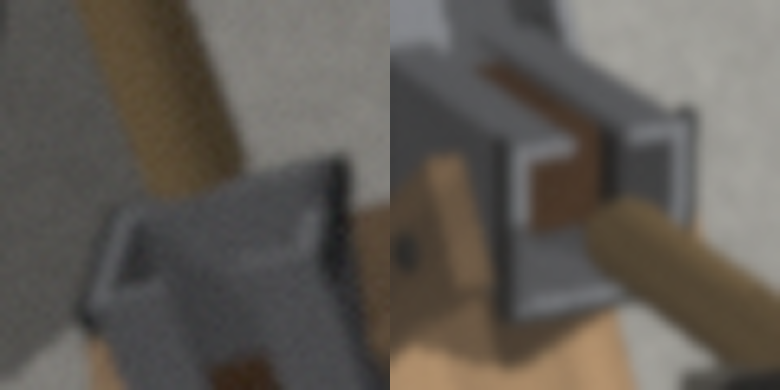

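Call:
arm_command(
  commands=[
    [1, [0.0005, 0.0094, 0.0034], [0, 0, 0]],
    [1, [0, 0.0094, 0.0034], [0, 0, 0]],
    [1, [0, 0.0094, 0.0034], [0, 0, 0]],
    [1, [0, 0.0094, 0.0034], [0, 0, 0]],
    [1, [0, 0.0094, 0.0034], [0, 0, 0]],
    [1, [0, 0, 0], [0, 0, 0]],
  ],
)

```text
t: 18.58
eef_pos: [511.6, -222.5, 293.0]
eef_rot: [0.605, -0.462, 0.397, -0.513]
ft_force: [-0.5, -0.3, -1.3]
opening: 45.3
```

```bash
python3 -c "
from bar2 import *
rep2()"
```

```text
t 18.575 eef [ 511.6 -222.5  293. ] tip bx,by,bz 0.1 -0.2 -36.0 j [ 0.68  0.28 -0.37  2.05 -0.04  0.6  -1.04]
 axis turn needed tool deg [ 0.05  0.06 -0.18] shift tool for bx,by->0 [-0.2  0.  -0.1] adv/mm tool [0.003 0.939 0.343] open 45.3 F [-0.5 -0.3 -1.3] F along u -0.7
```

Clean. Advance onto the block slowly and start pushing.

Call:
arm_command(
  commands=[
    [1, [0, 0.0047, 0.0017], [0, 0, 0]],
    [1, [0, 0.0047, 0.0017], [0, 0, 0]],
    [1, [0, 0.0047, 0.0017], [0, 0, 0]],
    [1, [0, 0.0047, 0.0017], [0, 0, 0]],
  ],
)

```text
t: 19.08
eef_pos: [521.9, -221.6, 278.1]
eef_rot: [0.604, -0.462, 0.397, -0.514]
ft_force: [-9.5, -0.2, 12.9]
opening: 45.5
```

```bash
python3 -c "
from bar2 import *
rep2()"
```

```text
t 19.075 eef [ 521.9 -221.6  278.1] tip bx,by,bz 0.1 -1.4 -54.1 j [ 0.66  0.31 -0.36  2.06 -0.03  0.56 -1.07]
 axis turn needed tool deg [ 0.04  0.01 -0.04] shift tool for bx,by->0 [-1.4  0.  -0.1] adv/mm tool [0.001 0.939 0.343] open 45.5 F [-9.5 -0.2 12.9] F along u 15.9
```

Call:
arm_command(
  commands=[
    [1, [0, 0.0047, 0.0017], [0, 0, 0]],
    [1, [0, 0.0047, 0.0017], [0, 0, 0]],
    [1, [0, 0.0047, 0.0017], [0, 0, 0]],
    [1, [0, 0.0047, 0.0017], [0, 0, 0]],
    [1, [0, 0.0047, 0.0017], [0, 0, 0]],
    [1, [0, 0.0047, 0.0017], [0, 0, 0]],
  ],
)

```text
t: 19.82
eef_pos: [538.5, -218.8, 253.4]
eef_rot: [0.604, -0.463, 0.397, -0.514]
ft_force: [-9.4, -1.4, 13.1]
opening: 45.7
```

```bash
python3 - <<'E'
from bar2 import *
rep2();s=eyes.capture("scene")
cv2.imwrite("pics/d13.png",cv2.resize(s[220:350,70:200],None,fx=4,fy=4,interpolation=2))
E
```

```text
t 19.825 eef [ 538.5 -218.8  253.4] tip bx,by,bz -0.3 -1.3 -84.0 j [ 0.62  0.36 -0.35  2.06 -0.    0.51 -1.1 ]
 axis turn needed tool deg [ 0.07  0.02 -0.05] shift tool for bx,by->0 [-1.3 -0.1  0.3] adv/mm tool [0.001 0.939 0.344] open 45.7 F [-9.4 -1.4 13.1] F along u 16.1
```

View pics/d13.png

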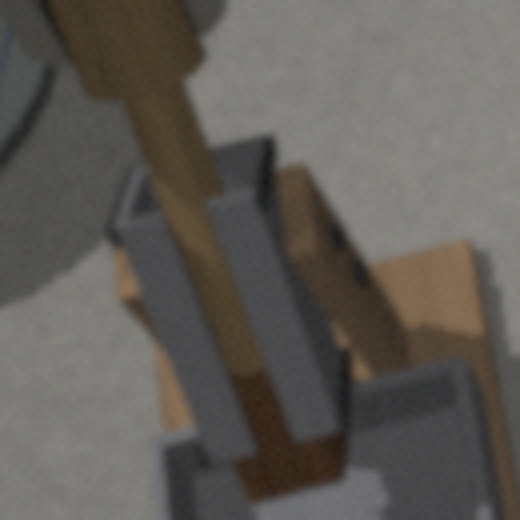

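Call:
arm_command(
  commands=[
    [1, [0, 0.0047, 0.0017], [0, 0, 0]],
    [1, [0, 0.0047, 0.0017], [0, 0, 0]],
    [1, [0, 0.0047, 0.0017], [0, 0, 0]],
    [1, [0, 0.0047, 0.0017], [0, 0, 0]],
    [1, [0, 0.0047, 0.0017], [0, 0, 0]],
    [1, [0, 0.0038, 0.0014], [0, 0, 0]],
    [1, [0, 0, 0], [0, 0, 0]],
  ],
)

```text
t: 20.75
eef_pos: [556.2, -215.2, 228.6]
eef_rot: [0.604, -0.462, 0.397, -0.514]
ft_force: [-0.0, -0.7, -1.2]
opening: 45.6
```

```bash
python3 - <<'E'
from bar2 import *
rep2();s=eyes.capture("scene")
cv2.imwrite("pics/d14.png",cv2.resize(s[220:430,70:220],None,fx=2.8,fy=2.8,interpolation=2))
E
```

```text
t 20.75 eef [ 556.2 -215.2  228.6] tip bx,by,bz 0.4 -0.2 -114.6 j [ 0.58  0.41 -0.33  2.06  0.02  0.46 -1.13]
 axis turn needed tool deg [ 0.01  0.05 -0.14] shift tool for bx,by->0 [-0.2  0.1 -0.3] adv/mm tool [0.003 0.939 0.343] open 45.6 F [-0.  -0.7 -1.2] F along u -0.9
```

View pics/d14.png

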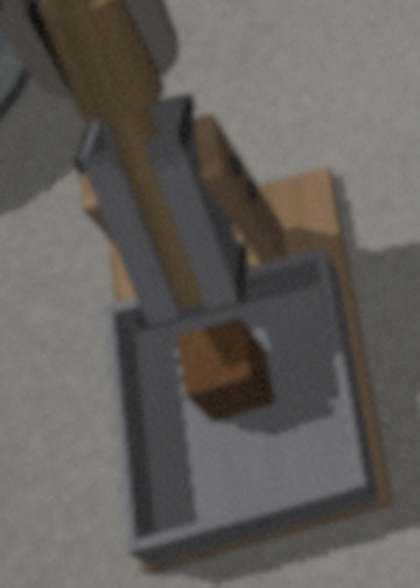

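Call:
arm_command(
  commands=[
    [1, [0, -0.0094, -0.0034], [0, 0, 0]],
    [1, [0, -0.0188, -0.0069], [0, 0, 0]],
    [1, [0, -0.0282, -0.0103], [0, 0, 0]],
    [1, [0, -0.0282, -0.0103], [0, 0, 0]],
    [1, [0, -0.0282, -0.0103], [0, 0, 0]],
    [1, [0, -0.0282, -0.0103], [0, 0, 0]],
    [1, [0, -0.0282, -0.0103], [0, 0, 0]],
    [1, [0, 0, 0], [0, 0, 0]],
  ],
)

```text
t: 21.8
eef_pos: [453.1, -233.1, 379.2]
eef_rot: [0.604, -0.462, 0.395, -0.516]
ft_force: [-0.8, -0.0, -1.6]
opening: 45.4
```

```bash
python3 - <<'E'
from bar2 import *
rep2();s=eyes.capture("scene")
cv2.imwrite("pics/d15.png",cv2.resize(s[190:430,70:220],None,fx=2.5,fy=2.5,interpolation=2))
E
```

```text
t 21.8 eef [ 453.1 -233.1  379.2] tip bx,by,bz 1.5 -2.1 68.8 j [ 0.81  0.13 -0.4   2.02 -0.13  0.79 -0.91]
 axis turn needed tool deg [-0.16 -0.04  0.12] shift tool for bx,by->0 [-2.1  0.5 -1.4] adv/mm tool [-0.002  0.941  0.34 ] open 45.4 F [-0.8 -0.  -1.6] F along u -0.8
```

View pics/d15.png

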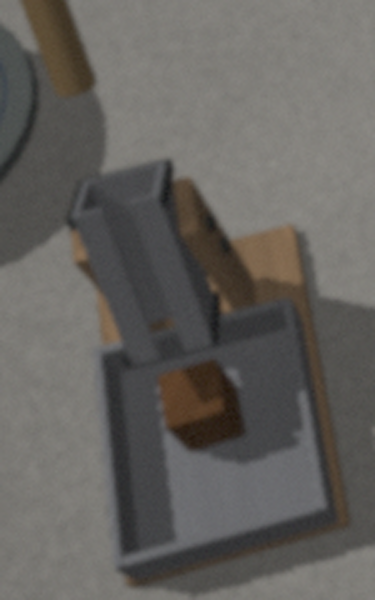

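Call:
arm_command(
  commands=[
    [1, [0, 0, 0], [-8.75, 0, 0]],
    [1, [0, 0, 0], [-8.75, 0, 0]],
    [1, [0, 0, 0], [-8.75, 0, 0]],
    [1, [0, 0, 0], [-8.75, 0, 0]],
    [1, [0, 0, 0], [0, 0, 0]],
  ],
)

```text
t: 22.48
eef_pos: [455.9, -230.9, 374.0]
eef_rot: [-0.438, 0.623, -0.533, 0.368]
ft_force: [0.6, -0.0, -1.6]
opening: 45.8
```

```bash
cat > rk.py <<'E'
from bar2 import *
def rk(p):
    s=robot.sense();Rm=Rq(s["eef_rot"]).as_matrix();d=Rm@ax_t
    print("t",s["t"],s["eef_pos"].round(1),"shift tool",(Rm.T@(np.array(p)-s["eef_pos"])).round(1),"turn tool to upright deg",np.degrees(Rm.T@np.cross(d,[0,0,-1])).round(2),"down in tool",(Rm.T@[0,0,-1]).round(3),"j",s["joint_positions"].round(2),"open",round(s["opening"],1),"F",s["ft_force"].round(1))
E
python3 -c "
from rk import *
rk([606.3,196.6,342])"
```

```text
t 22.475 [ 455.9 -230.9  374. ] shift tool [-397.3  -42.   216.2] turn tool to upright deg [ 0.11  0.14 -0.39] down in tool [0.007 0.939 0.344] j [ 0.53  0.36 -0.36  1.73  0.23  1.42 -1.32] open 45.8 F [ 0.6 -0.  -1.6]
```

Call:
arm_command(
  commands=[
    [1, [-0.0497, -0.0052, 0.027], [0, 0, 0]],
    [1, [-0.0497, -0.0052, 0.027], [0, 0, 0]],
    [1, [-0.0497, -0.0052, 0.027], [0, 0, 0]],
    [1, [-0.0497, -0.0052, 0.027], [0, 0, 0]],
    [1, [-0.0497, -0.0052, 0.027], [0, 0, 0]],
    [1, [-0.0497, -0.0052, 0.027], [0, 0, 0]],
    [1, [-0.0497, -0.0052, 0.027], [0, 0, 0]],
    [1, [-0.0497, -0.0052, 0.027], [0, 0, 0]],
    [1, [0, 0, 0], [0, 0, 0]],
    [1, [0, 0, 0], [0, 0, 0]],
  ],
)

```text
t: 23.72
eef_pos: [605.6, 193.8, 343.1]
eef_rot: [-0.438, 0.622, -0.533, 0.371]
ft_force: [-0.1, 0.6, -1.4]
opening: 45.1
```

```bash
python3 -c "
from rk import *
for i in range(3):
  rk([606.3,196.6,342]);w=eyes.capture(('scene','top','top')[i]);cv2.imwrite(f'pics/r{i}.png',w)
"
```

```text
t 23.725 [605.6 193.8 343.1] shift tool [-2.6  0.7  1.4] turn tool to upright deg [-0.06  0.08 -0.23] down in tool [0.005 0.94  0.341] j [-0.09  0.59 -0.47  1.43  0.13  1.5  -1.98] open 45.1 F [-0.1  0.6 -1.4]
t 23.775 [605.7 193.1 343.4] shift tool [-3.3  0.9  1.5] turn tool to upright deg [-0.06  0.08 -0.21] down in tool [0.004 0.94  0.341] j [-0.09  0.59 -0.47  1.43  0.13  1.5  -1.98] open 45.6 F [ 1.4 -0.1 -1.1]
t 23.825 [605.8 192.8 343.6] shift tool [-3.6  1.1  1.6] turn tool to upright deg [-0.07  0.07 -0.2 ] down in tool [0.004 0.94  0.341] j [-0.09  0.59 -0.47  1.43  0.13  1.5  -1.98] open 45.2 F [-0.6  0.2 -2.2]
```

Call:
arm_command(
  commands=[
    [1, [-0.003, 0.0141, 0.0061], [0, 0, -0.2]],
    [1, [0, 0, 0], [0, 0, 0]],
    [1, [0, 0, 0], [0, 0, 0]],
  ],
)

```text
t: 24.25
eef_pos: [606.1, 197.6, 327.8]
eef_rot: [-0.437, 0.623, -0.532, 0.371]
ft_force: [0.2, -0.5, -1.7]
opening: 45.6
```

```bash
python3 -c "
from rk import *
rk([606.3,196.6,282]);w=eyes.capture('scene');rk([606.3,196.6,282])
cv2.imwrite('pics/r5.png',cv2.resize(w[210:350,320:440],None,fx=4,fy=4,interpolation=2))
w=eyes.capture('wrist');cv2.imwrite('pics/r5w.png',w)
rk([606.3,196.6,282])
"
```

```text
t 24.25 [606.1 197.6 327.8] shift tool [ 1.1 43.  15.8] turn tool to upright deg [ 0.02  0.02 -0.05] down in tool [0.001 0.939 0.343] j [-0.1   0.61 -0.47  1.45  0.14  1.47 -1.98] open 45.6 F [ 0.2 -0.5 -1.7]
t 24.3 [606.2 197.8 328. ] shift tool [ 1.2 43.2 15.7] turn tool to upright deg [-0.    0.02 -0.05] down in tool [0.001 0.94  0.342] j [-0.1   0.61 -0.47  1.45  0.14  1.47 -1.98] open 45.8 F [ 0.  -0.3 -1.3]
t 24.35 [606.2 197.8 328.1] shift tool [ 1.3 43.4 15.7] turn tool to upright deg [-0.02  0.02 -0.06] down in tool [0.001 0.94  0.342] j [-0.1   0.61 -0.47  1.45  0.14  1.47 -1.98] open 45.7 F [-0.   0.2 -1.5]
```

View pics/r5.png

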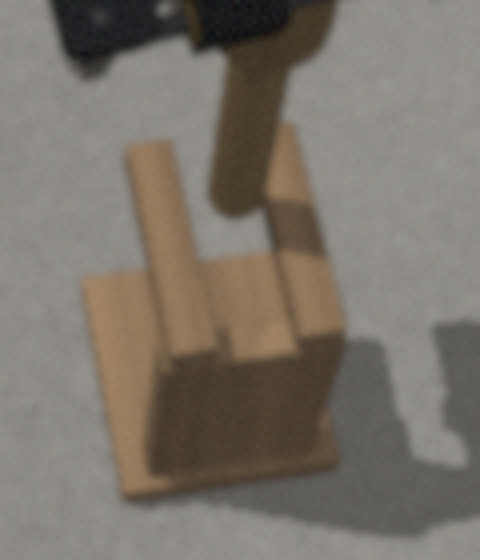

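View pics/r5w.png

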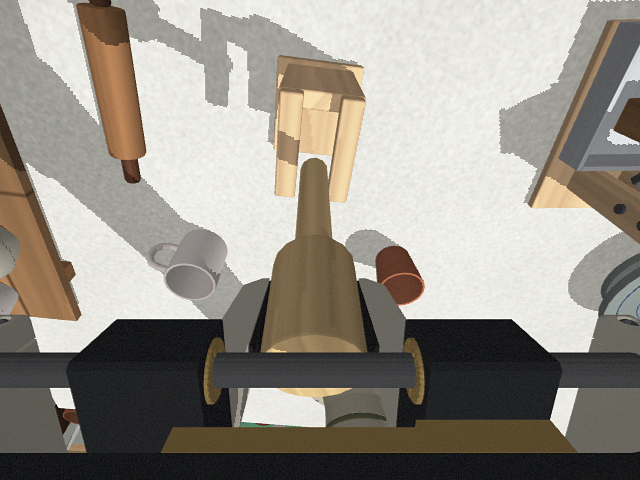

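Centred between the prongs. Nudge +1 in x and lower in stages.

Call:
arm_command(
  commands=[
    [1, [0.0012, 0.0235, 0.0086], [0, 0, 0]],
    [1, [0, 0.0188, 0.0068], [0, 0, 0]],
    [1, [0, 0, 0], [0, 0, 0]],
    [1, [0, 0, 0], [0, 0, 0]],
  ],
)

```text
t: 24.85
eef_pos: [606.5, 197.0, 283.5]
eef_rot: [-0.437, 0.623, -0.532, 0.372]
ft_force: [-0.2, 0.1, -0.7]
opening: 45.4
```

```bash
python3 -c "
from rk import *
rk([606.3,196.6,192]);w=eyes.capture('scene');rk([606.3,196.6,192])
cv2.imwrite('pics/r6.png',cv2.resize(w[210:350,320:440],None,fx=4,fy=4,interpolation=2))
"
```

```text
t 24.85 [606.5 197.  283.5] shift tool [ 0.5 86.1 31. ] turn tool to upright deg [-0.03  0.02 -0.07] down in tool [0.001 0.94  0.342] j [-0.1   0.64 -0.47  1.5   0.15  1.39 -1.99] open 45.4 F [-0.2  0.1 -0.7]
t 24.9 [606.6 197.  283.8] shift tool [ 0.5 86.4 31. ] turn tool to upright deg [-0.06  0.03 -0.07] down in tool [0.002 0.94  0.341] j [-0.09  0.64 -0.47  1.5   0.15  1.39 -1.99] open 45.6 F [-0.  -0.2 -1.2]
```

View pics/r6.png

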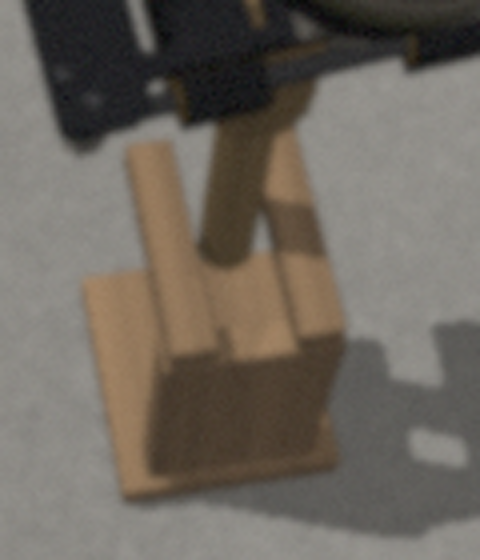

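Call:
arm_command(
  commands=[
    [1, [0, 0.0282, 0.0103], [0, 0, 0]],
    [1, [0, 0.0282, 0.0103], [0, 0, 0]],
    [1, [0, 0.0188, 0.0069], [0, 0, 0]],
    [1, [0, 0.0066, 0.0024], [0, 0, 0]],
    [1, [0, 0, 0], [0, 0, 0]],
  ],
)

```text
t: 25.52
eef_pos: [606.6, 197.0, 196.2]
eef_rot: [-0.437, 0.623, -0.532, 0.372]
ft_force: [0.4, -0.2, -0.8]
opening: 45.1
```

```bash
python3 -c "
from rk import *
rk([606.3,196.6,182])"
```

```text
t 25.525 [606.6 197.  196.2] shift tool [ 0.4 13.5  4.6] turn tool to upright deg [-0.01  0.02 -0.06] down in tool [0.001 0.94  0.342] j [-0.1   0.72 -0.45  1.58  0.19  1.24 -2.01] open 45.1 F [ 0.4 -0.2 -0.8]
```

Call:
arm_command(
  commands=[
    [1, [0, 0.0066, 0.0024], [0, 0, 0]],
    [1, [0, 0.0038, 0.0014], [0, 0, 0]],
    [1, [0, 0, 0], [0, 0, 0]],
  ],
)

```text
t: 25.9
eef_pos: [606.3, 196.7, 184.7]
eef_rot: [-0.437, 0.623, -0.532, 0.371]
ft_force: [0.2, 0.4, -1.7]
opening: 45.5
```

```bash
python3 -c "
from rk import *
rk([606.3,196.6,182])"
```

```text
t 25.9 [606.3 196.7 184.7] shift tool [0.1 2.6 0.9] turn tool to upright deg [ 0.01  0.02 -0.04] down in tool [0.001 0.939 0.343] j [-0.1   0.73 -0.45  1.59  0.19  1.22 -2.01] open 45.5 F [ 0.2  0.4 -1.7]
```

Call:
arm_command(
  commands=[
    [1, [0, 0.0019, 0.0007], [0, 0, 0]],
    [1, [0, 0, 0], [0, 0, 0]],
  ],
)

```text
t: 26.15
eef_pos: [606.3, 196.7, 182.8]
eef_rot: [-0.437, 0.623, -0.532, 0.372]
ft_force: [0.2, -0.3, -1.9]
opening: 45.3
```

Call:
arm_command(
  commands=[
    [1, [0, 0.001, 0.0003], [0, 0, 0]],
    [1, [0, 0, 0], [0, 0, 0]],
  ],
)

```text
t: 26.4
eef_pos: [606.4, 196.9, 182.0]
eef_rot: [-0.437, 0.623, -0.532, 0.372]
ft_force: [-0.3, -0.3, 1.3]
opening: 45.3
```

Call:
arm_command(
  commands=[
    [0, [0, 0, 0], [0, 0, 0]],
    [0, [0, 0, 0], [0, 0, 0]],
    [0, [0, 0, 0], [0, 0, 0]],
    [0, [0, 0, 0], [0, 0, 0]],
    [0, [0, -0.01, 0], [0, 0, 0]],
    [0, [0, -0.03, 0], [0, 0, 0]],
    [0, [0, -0.04, 0], [0, 0, 0]],
    [0, [0, -0.04, 0], [0, 0, 0]],
    [0, [0, -0.04, 0], [0, 0, 0]],
    [0, [0, -0.02, -0.06], [0, 0, 0]],
    [0, [0, -0.02, -0.055], [0, 0, 0]],
    [0, [0, 0, 0], [0, 0, 0]],
  ],
)

```text
t: 27.9
eef_pos: [566.2, 191.2, 413.6]
eef_rot: [-0.439, 0.622, -0.53, 0.373]
ft_force: [0.3, 0.3, -0.1]
opening: 93.1
```

```bash
python3 -c "
from rk import *
rk([606.3,196.6,182])
w=eyes.capture('wrist');cv2.imwrite('pics/fw.png',w)
w=eyes.capture('scene');cv2.imwrite('pics/fs.png',w)
w=eyes.capture('top');cv2.imwrite('pics/ft.png',w)"
```

```text
t 27.9 [566.2 191.2 413.6] shift tool [  1.5 204.4 116. ] turn tool to upright deg [-0.36  0.04 -0.1 ] down in tool [0.002 0.942 0.337] j [-0.08  0.5  -0.49  1.44  0.09  1.58 -1.98] open 93.1 F [ 0.3  0.3 -0.1]
```

View pics/fw.png

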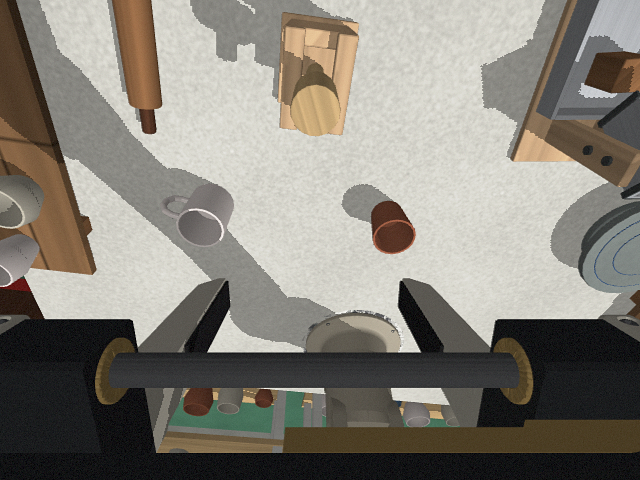

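View pics/fs.png

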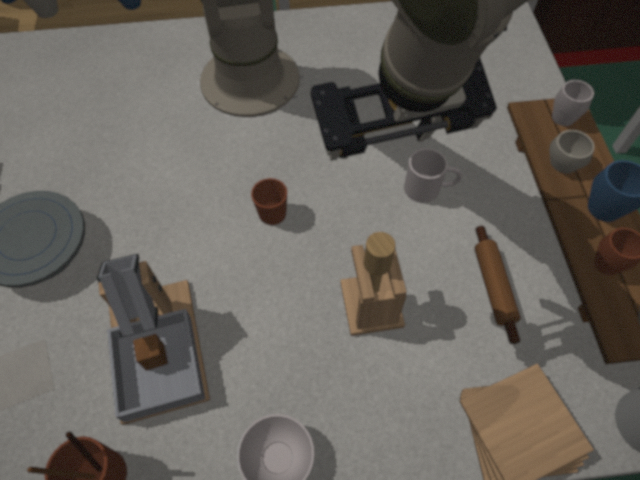

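View pics/ft.png

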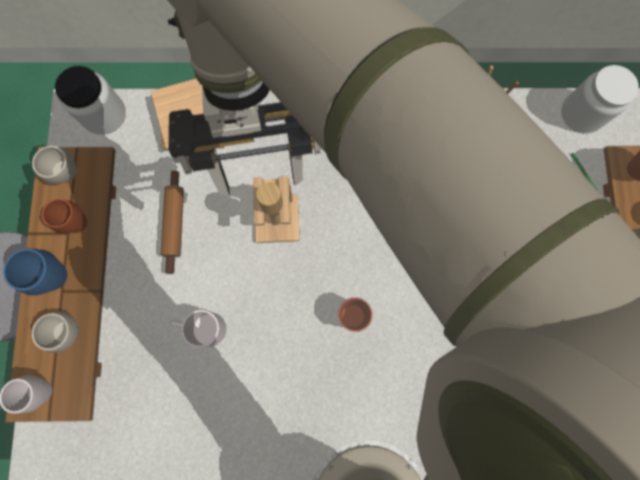

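Scene view: the rammer is upright in its rack, with its top at (380,245) as at the start. The block lies in the tray at (150,350). The cup, mug and rolling pin are where they were, and the gripper is clear. Handing in.

```bash
python3 -c "
from bench import job
print(job.hand_in())"
```

```text
the job is handed in; nothing more can be done
None
```

I pushed the block out of the barrel with the rammer, it dropped into the catch tray, and the rammer is hanging upright in its rack again. I handed the job in at about 28 s of the 51 s allowed.

**First try, backed out:** My first grasp, straight down on the handle, lined up with the barrel. About 30 mm in, joint 5 reached -1.03 against its limit of -1.05 and joint 6 was falling. I pulled out without touching the block, put the rammer back in the rack and gripped it again with the tool tilted 20°. The second insertion kept well inside the joint ranges.

**The push:** It took about 16 N along the barrel. The block dropped with the rammer tip about 115 mm inside the upper mouth.

**Last checks:**
- **Block and barrel:** the barrel is empty and the block lies in the tray.
- **Rammer:** it sits upright on the fork, and its top appears at the same image position as at the start.
- **Bystanders:** the cup, mug and rolling pin look unmoved in the scene and top pictures.
- **Gripper:** it was open and clear of everything, with no force on it beyond sensor noise.

Nothing failed in these checks. The measured tool position wandered by 1 to 4 mm at times, so I re-measured and corrected before each fit. I checked the end state by eye in the pictures, without measuring it again.

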